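# Fish the tie bolt out of the narrow bay and lay it in its cradle

### The job

The steel tie bolt has slid deep into the wider bay of the low grey unit. With the long hook from the slanted rest on its roof, reach in past the bolt, catch it behind its far end and draw it right out of the bay onto the mat; keep your fingers off the bolt while it is inside. Lay the bolt in the two V notches of the grey cradle, letting it settle there before you let go, hang the hook back in its rest the way it hung, and leave the plaster casts and the small jar where they are.

Things in the scene. Friction and masses are not known exactly. Their poses are not given: they have to be found in the camera images.
- bolt_mid (a point): Middle of the loose steel tie bolt (0.2 to 0.4 kg): round shank 18 mm thick and 100 mm long between two like hexagonal ends, each 28 mm across flats (32 over corners) and 15 mm long; 130 mm in all. x runs along the bolt. It lies on flats of its ends, its middle 14 mm above what it lies on.
- bay_mouth (a point): Middle of the open mouth of the bay that holds the bolt, on its floor board, 8 mm above the worktop. x points into the bay, y across, z up. Bay 76 mm wide, 95 high, 222 deep to its closed back; walls 8 mm, roof 12 mm (top 107 mm above this point). Unit fixed, 160 mm wide; an unused bay lies on the +y side. A rubber mat, top at z = 3 mm, lies before the mouth.
- hook_grip (a point): Middle of the free part of the wooden handle of the loose hook (0.2 kg, balance point about here). Straight along x: handle 18 wide (y) and 26 high (z) from x = -48 to +55 mm, wider pommel 32 x 34 behind it to -58 mm, then a round steel shaft 8 mm thick to x = 270 mm, where a leg turns off along -z and ends in a flat foot. With the shaft level the leg points straight down.
- hook_foot (a point): Middle of the lower edge of the hook's flat foot (26 mm wide along y, 20 high, 6 thick), at (0.270, 0, -0.038) m in the frame of hook_grip, with the same axes. Loose with the hook.
- rest_seat (a point): Fixed hook rest on the unit's roof: where hook_grip lies when the hook hangs in it, 205 mm above the worktop; the hook's x then runs along this x, sloping down 0.62 rad, pommel against the upper saddle, shaft going down behind the unit. Two slanted saddles 12 mm thick, 42 mm either side along the handle, notches 26 mm wide open upwards, ears up to the handle's middle; 72 mm free between.
- cradle_seat (a point): Fixed grey cradle: where bolt_mid lies when the shank rests in its two V notches, 50 mm above the worktop. x runs along the groove. V plates 8 mm thick, 30 mm either side along x (52 mm free between), right-angled notches open upwards, about 40 mm wide at the tips, 7 mm above this point. The bolt's ends hang free outside the plates. Base 100 x 70 x 10 mm.
- plaster_cast: Bystander: cream plaster dental cast, 66 x 68 x 29 mm, loose on the worktop, the one nearer the grey unit; origin under its middle.
- small_jar: Bystander: small jar with a red lid, 41 x 41 x 44 mm, loose on the worktop; origin under its middle.
- yellow_cast: Bystander: cream plaster dental cast, 61 x 65 x 29 mm, loose on the worktop, further left; origin under its middle.
Not all that is in view belongs to the job. What is shaped like the part that bears cradle_seat but turquoise or yellow is not meant.

How it is judged:
On the way, in this order (a step that is already met when the one before it is completed fails the run):
1. the hook's foot is behind the bolt's far end, deep in the bay, and pulls on it (contact force between hook and bolt above 0.2 N and x of hook_foot in the frame of bay_mouth above 0.1 m and horizontal distance between hook_foot and bolt_mid above 0.06 m and z of hook_foot in the frame of bay_mouth below 0.024 m), for 0.1 s.
2. the bolt lies on the worktop with its middle at least 45 mm outside the mouth of the bay (x of bolt_mid in the frame of bay_mouth below -0.045 m and height (world z) of bolt_mid below 0.022 m and contact force between the fingers and bolt below 0.1 N), for 0.1 s.
3. the bolt rests in both notches of the cradle while still held by the fingers (contact force between bolt and cradle above 0.2 N and contact force between bolt and the fingers above 0.5 N and horizontal distance between bolt_mid and cradle_seat below 0.02 m and z of bolt_mid in the frame of cradle_seat below 0.005 m and angle between the x axis of bolt_mid and the x axis of cradle_seat, either way round below 0.12 rad), for 0.1 s.
At the end, for the whole second after the job is handed in: The bolt rests in both V notches of the cradle (middle within 20 mm of the seat, height within 4 mm, within 0.08 rad of the groove); the hook hangs in both saddles of its rest, the same way round as at the start (within 35 mm, slope within 0.1 rad); both are at rest (horizontal distance between bolt_mid and cradle_seat below 0.02 m and z of bolt_mid in the frame of cradle_seat between -0.004 and 0.004 m and angle between the x axis of bolt_mid and the x axis of cradle_seat, either way round below 0.08 rad and linear speed of each of bolt, hook below 0.02 m/s and horizontal distance between hook_grip and rest_seat below 0.035 m and z of hook_grip in the frame of rest_seat between -0.008 and 0.025 m and angle between hook_grip's own z axis and vertical between 0.52 and 0.72 rad and x of hook_foot in the frame of rest_seat above 0.15 m and z of hook_foot in the frame of rest_seat below -0.14 m); the robot touches nothing.
It fails at once if fingers touch the bolt while its middle is inside the bay (contact force between the fingers and bolt above 0.3 N and x of bolt_mid in the frame of bay_mouth above 0 m).
It fails at once if the cast nearer the unit is moved more than 30 mm (distance of plaster_cast from where it was at the start of the episode above 0.03 m).
It fails at once if the small jar is moved more than 30 mm (distance of small_jar from where it was at the start of the episode above 0.03 m).
It fails at once if the other cast is moved more than 30 mm (distance of yellow_cast from where it was at the start of the episode above 0.03 m).
It also fails if it takes over 72 s, if anything falls off the work surface, if the arm or the gripper's body presses on something with over 40 N, if the wrist force passes 120 N, or if a joint passes its speed limit or range.

### The arm

A 7-joint arm with a two-finger parallel gripper is mounted at the origin on a cart in front of the work surface, level with it; the furniture and walls round the work are solid. World frame = base frame: x ahead of the robot, y to its left, z up, the work surface at z = 0. Lengths are in m, angles in rad, forces in N, time in s.
With the tool pointing down it reaches from about 0.4 to 0.9 m from the base axis. Payload 5.6 kg.
Tool frame: the origin (TCP) lies between the finger pads; the fingertips stand 19 mm ahead of it and the grasp point (between the pads) is the TCP; z points along the fingers, y is the direction in which the jaws open and shut (so a half turn about z gives the same grasp; the last joint's range is limited). The gripper opens to 92 mm and grips with 3 to 60 N. Pads are 20 mm wide; open, the fingers measure 128 mm over their backs; the gripper's body (75 mm by 189 mm) begins 69 mm behind the grasp point.
Start: joints at [1.252, 0.468, -0.012, 1.603, 0.006, 1.071, -0.056], TCP at [0.177, -0.625, 0.234] pointing down, gripper open.
Joint ranges: [-2.53, 2.53], [-0.31, 2.02], [-1.57, 1.55], [0.28, 2.44], [-1.29, 4.43], [0.15, 1.84], [-2.92, 2.92]. Speed limits (rad/s): [2.57, 2.57, 3.14, 3.14, 3.14, 3.14, 3.14].

### API

Orientations are given as a rotation vector (axis times angle).
In Python, from rig import env, camera gives the robot as it stands.
- The arm moves only by the tool arm_command, never from a script. Its argument "targets" is a list of rows, each a list of 7 numbers: the turn, a rotation vector about the tool's x, y, z in rad, then the shift along the tool's x, y, z in m, then the gripper command: -1 is fully open, 1 is shut, values between are in proportion. In form: [[wx, wy, wz, x, y, z, hand], ...]. A call has 1 to 12 rows; each row is the pose to reach, as a shift and turn from the pose commanded when the call began, along the tool's axes at that moment; what a row does not reach only later rows make up. A row lasts 1/8 s, in which the tool goes at most 62.5 mm and 10.7 degrees, less where a joint would pass 70% of its speed; a pose out of reach is approached as far as the arm can. A call with a gripper value outside its range is refused whole. The fingers move at their own pace and stop on an object; "newtons" is the grip in N (left out, the last holds). Time passes only in rows, so rows that repeat a pose let the fingers close. It gives the time, the measured TCP pose, the force and the opening at its end, in the units of the state.
- env.get_obs(): the state, without advancing time (a new reading comes with each control period).
- camera(name): name is "scene" or "top"; returns a dict with "frame" (480x640x3 uint8, red, green, blue), "vertical_fov" (degrees; the focal length in pixels is half the picture's height over the tangent of half this angle, whatever the lens; pixels are square), "cx", "cy" (the principal point, pixels), "k1" (the pictures are not rectified: a ray, as slopes to the right and down, at radius r is drawn at 1 + k1 r^2 times it, then the intrinsics apply), "camera_from_world" (4x4, takes a point from world to camera coordinates). Camera axes: x right, y up, looking along -z (the intrinsics and any distortion apply to the point x, -y, -z); pixel columns grow to the right and rows downward; lengths in m; the calibration is good to about 2 mm. A picture is of the moment at which its call begins. There is no depth.
- env.close_job(): hands the job in, once; it reports no verdict.
The state is a dict: "t": time; "q": joint angles; "qd": joint speeds; "effort": joint torques, N m; "ee_pos": TCP position; "eef_rot": TCP orientation; "force": force on the tool from outside, world axes, zero at the start; "moment": the same for the moment, N m; "grip_width": opening from 0.0 (shut) to 1.0 (fully open).
Only numpy, scipy, OpenCV 4.12 (cv2) and the standard library are available. Lean on these libraries where they do the work, as an engineer would, in place of code of your own. Each camera call takes 0.05 s, during which the arm holds its last target.

## Working session

There is one attempt and no reset: what is moved stays moved. The work goes in short steps, Python scripts to look and compute and a tool call to move; the robot and the scene stay as the last step left them, time stands still between calls to the robot, and variables do not carry over. Pictures are saved under pics/ and viewed, and the job is handed in when it is done.

Besides the shell and the picture viewer there is one more tool, called after ">>>" as name(argument=value, ...) on one line, values as JSON. arm_command: Moves the arm, as the interface text tells. Its arguments: {"type":"object","properties":{"targets":{"type":"array"},"newtons":{"type":"number"}},"required":["targets"]}

```bash
mkdir -p pics; ls; python3 - <<'E'
from rig import env,camera
import cv2,numpy as np,json
np.set_printoptions(precision=4,suppress=True)
for n in ("scene","top"):
    c=camera(n); cv2.imwrite(f"pics/{n}0.png",c["frame"][:,:,::-1])
    print(n,c["vertical_fov"],c["cx"],c["cy"],c["k1"]);print(c["camera_from_world"])
o=env.get_obs();print(o)
E
```

```text
pics
scene 46.804955367513394 322.79831716989634 239.19513646350867 -0.14329906300579118
[[ 0.7904 -0.6122  0.0196 -0.4425]
 [ 0.2982  0.4125  0.8608 -0.281 ]
 [-0.5351 -0.6745  0.5086 -1.4457]
 [ 0.      0.      0.      1.    ]]
top 55.31450406425036 314.2921797217581 244.9045861282354 -0.029443427814138345
[[ 0.0217 -0.9998 -0.0004 -0.0323]
 [ 0.981   0.0212  0.1929 -0.5397]
 [-0.1929 -0.0046  0.9812 -1.366 ]
 [ 0.      0.      0.      1.    ]]
{'t': 0.1, 'q': array([ 1.252 ,  0.4683, -0.0116,  1.6035,  0.006 ,  1.0714, -0.0563]), 'qd': array([ 0.0005, -0.0028,  0.    , -0.0024, -0.0002,  0.0021,  0.0003]), 'effort': array([  0.0005, -52.1654,  -0.0127, -24.4369,  -0.0568,   0.0141,
         0.0001]), 'ee_pos': array([ 0.1768, -0.625 ,  0.2328]), 'eef_rot': array([-3.1103, -0.4315,  0.0006]), 'force': array([-0.1934, -0.8115,  0.3793]), 'moment': array([-0.0927,  0.0346,  0.015 ]), 'grip_width': 1.0017906458510772}
```

View pics/scene0.png

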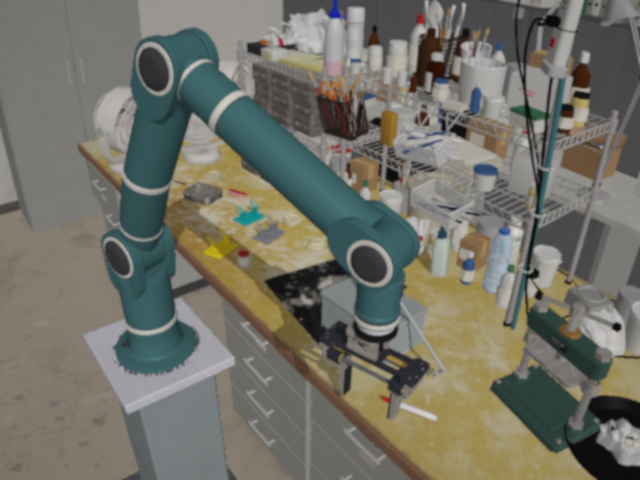

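View pics/top0.png

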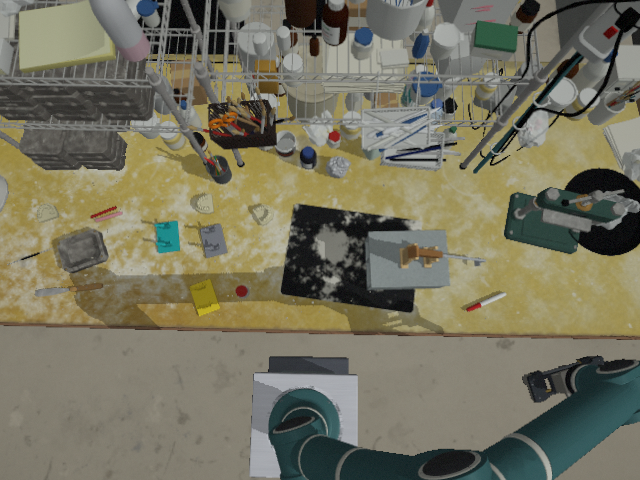

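```bash
cat > h.py <<'E'
import numpy as np,cv2
from scipy.spatial.transform import Rotation as R
from rig import env,camera
np.set_printoptions(precision=4,suppress=True)
def cal(c):
    f=240/np.tan(np.radians(c["vertical_fov"])/2)
    K=np.array([[f,0,c["cx"]],[0,f,c["cy"]],[0,0,1]]);d=np.array([c["k1"],0,0,0,0.])
    T=np.array(c["camera_from_world"]);F=np.diag([1,-1,-1.])
    return K,d,F@T[:3,:3],F@T[:3,3]
def proj(c,P):
    K,d,Rm,t=cal(c);return cv2.projectPoints(np.array(P,float).reshape(-1,3),cv2.Rodrigues(Rm)[0],t,K,d)[0][:,0]
def ray(c,uv):
    K,d,Rm,t=cal(c);n=cv2.undistortPoints(np.array(uv,float).reshape(-1,1,2),K,d)[:,0]
    D=np.c_[n,np.ones(len(n))]@Rm;return -Rm.T@t,D/np.linalg.norm(D,axis=1)[:,None]
def onz(c,uv,z):
    o,D=ray(c,uv);return o+D*((z-o[2])/D[:,2])[:,None]
def tri(c1,p1,c2,p2):
    o1,d1=ray(c1,[p1]);o2,d2=ray(c2,[p2]);A=np.c_[d1[0],-d2[0]];s=np.linalg.lstsq(A,o2-o1,rcond=None)[0]
    a=o1+s[0]*d1[0];b=o2+s[1]*d2[0];return (a+b)/2,np.linalg.norm(a-b)
def crop(c,x0,y0,x1,y1,k,name,grid=0):
    im=cv2.resize(c["frame"][y0:y1,x0:x1,::-1],None,fx=k,fy=k,interpolation=cv2.INTER_CUBIC);
    cv2.imwrite("pics/"+name,im)
def load(n):
    import pickle;return pickle.load(open(n,'rb'))
def save(c,n):
    import pickle;pickle.dump(c,open(n,'wb'))
E
python3 - <<'E'
from h import *
t=camera("top");s=camera("scene");save(t,"t0.pkl");save(s,"s0.pkl")
crop(t,270,190,500,330,3.4,"t_unit.png");crop(t,130,180,290,330,4,"t_left.png");crop(s,260,240,460,400,4,"s_unit.png");crop(s,170,170,320,290,5,"s_left.png")
E
```

```text
(no output)
```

View pics/t_unit.png

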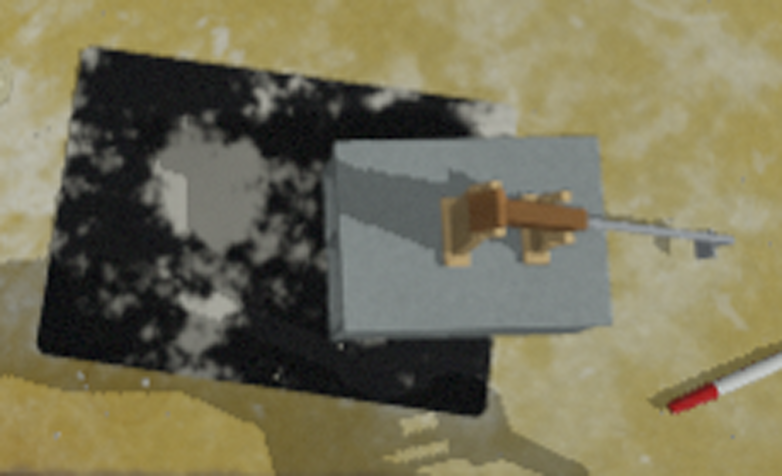

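View pics/t_left.png

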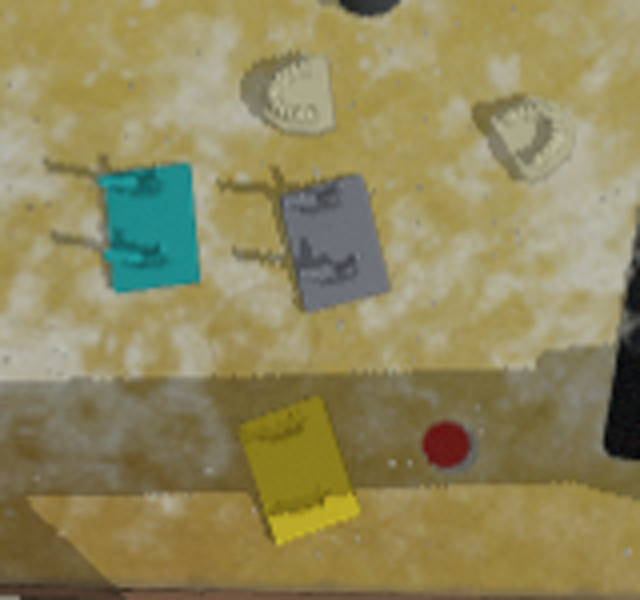

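View pics/s_unit.png

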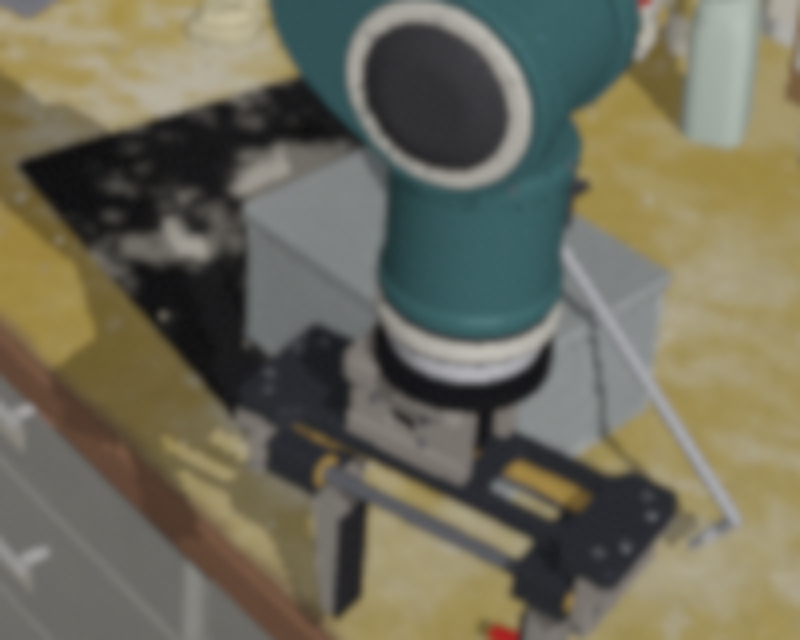

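View pics/s_left.png

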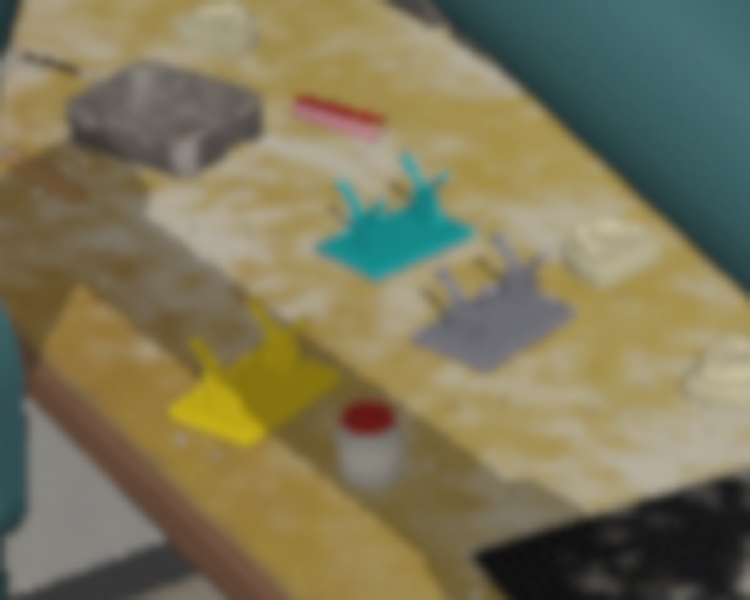

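```bash
python3 - <<'E'
from h import *
t=load("t0.pkl")
C=np.array([[337,141],[597,137],[610,325],[341,333]])/3.4+[270,190]
P=onz(t,C,0.115);print(P)
for i in range(4):print(np.linalg.norm(P[i]-P[(i+1)%4]))
print("cam",ray(t,[[1,1]])[0],ray(load("s0.pkl"),[[1,1]])[0])
g=np.array([[282,193],[360,174],[389,291],[304,312]])/4+[130,180]
G=onz(t,g,0.01);print(G,G.mean(0));
for i in range(4):print(np.linalg.norm(G[i]-G[(i+1)%4]))
print(onz(t,np.array([[447,445]])/4+[130,180],.044), onz(t,np.array([[297,95],[530,137]])/4+[130,180],.02))
m=np.array([[88,46],[40,350],[484,414]])/3.4+[270,190];print("mat",onz(t,m,.003))
crop(t,360,225,430,300,8,"roof.png");crop(t,395,225,500,285,7.5,"hook.png")
E
```

```text
[[ 0.5722 -0.1832  0.115 ]
 [ 0.5809 -0.4117  0.115 ]
 [ 0.4156 -0.4174  0.115 ]
 [ 0.404  -0.1864  0.115 ]]
0.22864049125073008
0.16533289759535974
0.2312475323890139
0.16825022542903945
cam [ 0.2667 -0.0272  1.4445] [-0.34   -1.1302  0.9859]
[[0.5953 0.3473 0.01  ]
 [0.6124 0.2853 0.01  ]
 [0.5171 0.2562 0.01  ]
 [0.4987 0.323  0.01  ]] [0.5559 0.303  0.01  ]
0.06431480252160152
0.09957787038552728
0.06923680512469949
0.0996361967117707
[[0.3927 0.1982 0.044 ]] [[0.6745 0.3383 0.02  ]
 [0.6434 0.1482 0.02  ]]
mat [[ 0.6864  0.0428  0.003 ]
 [ 0.3939  0.0786  0.003 ]
 [ 0.3438 -0.3313  0.003 ]]
```

View pics/roof.png

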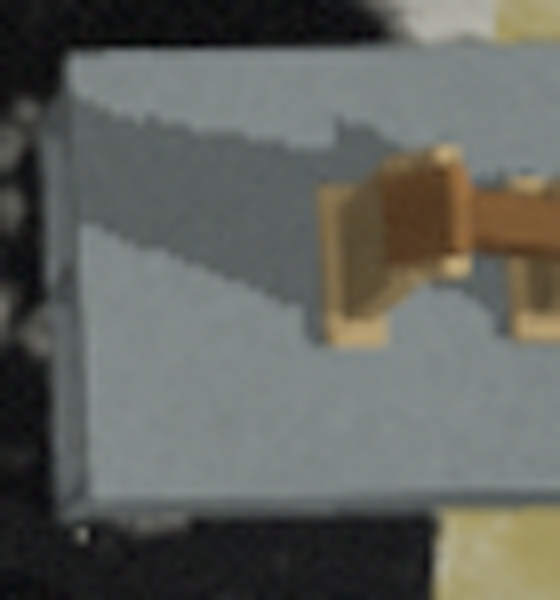

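View pics/hook.png

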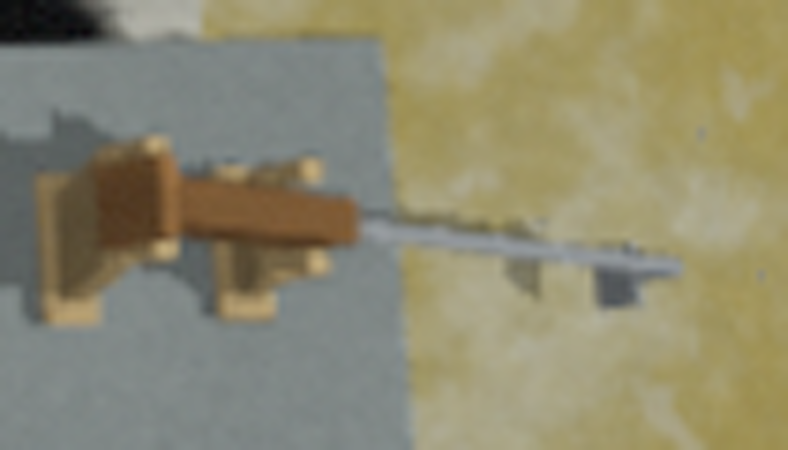

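```bash
python3 - <<'E'
from h import *
t=load("t0.pkl")
C=np.array([[368.8,231.2],[445.7,230.2],[449.2,285.7],[371.2,287.1]])
P=onz(t,C,0.115);print(P)
for i in range(4):print(np.linalg.norm(P[i]-P[(i+1)%4]))
# fit rectangle 230x160
ctr=P.mean(0);L=.230;W=.160
loc=np.array([[-L/2,W/2],[L/2,W/2],[L/2,-W/2],[-L/2,-W/2]])
q=(P-ctr)[:,:2];U,S,V=np.linalg.svd(q.T@loc);Rm=U@V
print(Rm,np.arctan2(Rm[1,0],Rm[0,0]), "res",P[:,:2]-(ctr[:2]+loc@Rm.T))
X=np.r_[Rm[:,0],0];Y=np.r_[Rm[:,1],0]
for off in (0,): 
  m=ctr-X*L/2+Y*(-W/2+8e-3+.038);m[2]=.008;print("mouth",m,X,Y)
c4=np.array([*(m+0*X)]);
box=[ctr[:2]+Rm@l for l in loc]
pts=[np.r_[b,z] for b in box for z in (.115,0)]
img=t["frame"].copy()
for p in proj(t,pts):cv2.circle(img,tuple(int(round(v*8)) for v in p),8,(255,0,0),-1,shift=3)
t["frame"]=img;crop(t,355,215,465,310,7,"chk.png")
# hook: shaft pixels
h=np.array([[395+362/7.5,225+225/7.5],[395+680/7.5,225+268/7.5],[395+178/7.5,225+210/7.5],[395+355/7.5,225+222/7.5]])
hg=.205
# expected end of handle x=55: z=.205-.055*sin.62 ; x=-48
import math
for uv,s in ((h[0],.055),(h[1],.270),(h[2],-.048)):
  print(s,onz(t,[uv],.205-s*math.sin(.62)))
E
```

```text
[[ 0.573  -0.1822  0.115 ]
 [ 0.5812 -0.412   0.115 ]
 [ 0.4153 -0.4167  0.115 ]
 [ 0.4065 -0.189   0.115 ]]
0.22991090357010693
0.16593693288362102
0.2278546033047973
0.16665910883810622
[[ 0.0361  0.9993]
 [-0.9993  0.0361]] -1.534659327305224 res [[ 0.0032 -0.    ]
 [ 0.0031  0.    ]
 [-0.0029  0.0011]
 [-0.0034 -0.0011]]
mouth [ 0.4559 -0.1863  0.008 ] [ 0.0361 -0.9993  0.    ] [0.9993 0.0361 0.    ]
0.055 [[ 0.4954 -0.3859  0.173 ]]
0.27 [[ 0.5026 -0.5526  0.0481]]
-0.048 [[ 0.4887 -0.3029  0.2329]]
```

View pics/chk.png

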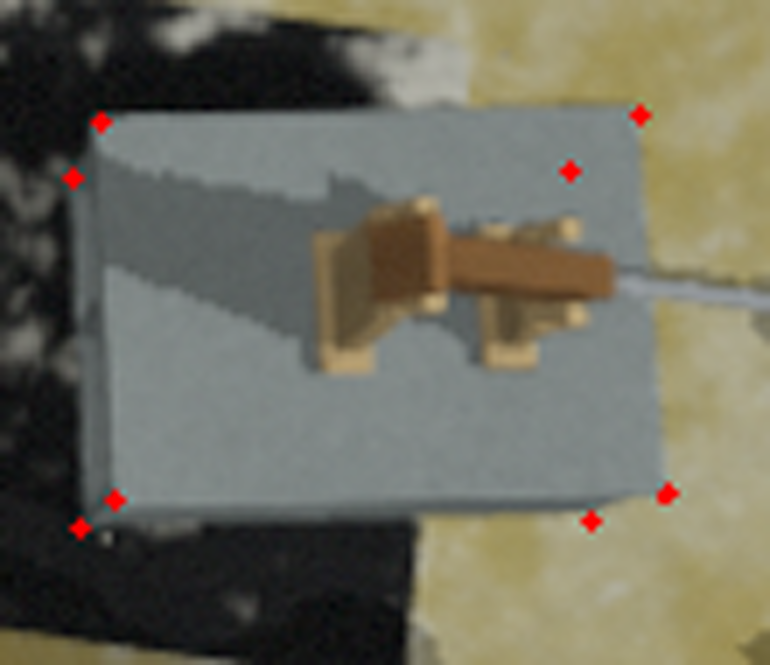

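```bash
python3 - <<'E'
from h import *
t=load("t0.pkl");s=load("s0.pkl")
crop(s,395,290,455,385,6,"s_hook.png")
print(tri(t,(485.7,260.7),s,(443.8,370)))
E
```

```text
(array([ 0.5016, -0.5512,  0.0507]), np.float64(0.0015641546710190794))
```

View pics/s_hook.png

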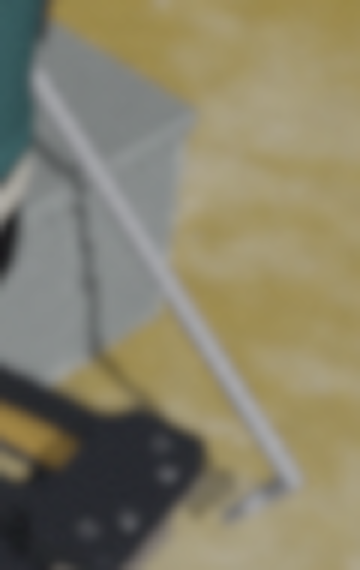

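```bash
python3 - <<'E'
from h import *
t=load("t0.pkl")
f=lambda a:np.array(a)/7.5+[395,225]
u=onz(t,[f((157,146)),f((166,250))],.2294);l=onz(t,[f((310,167)),f((318,263))],.1806)
print(u,l,u.mean(0),l.mean(0),(u.mean(0)+l.mean(0))/2)
d=l.mean(0)-u.mean(0);print(np.linalg.norm(d),d[:2]/np.linalg.norm(d[:2]))
E
```

```text
[[ 0.5126 -0.2966  0.2294]
 [ 0.4746 -0.299   0.2294]] [[ 0.5157 -0.3648  0.1806]
 [ 0.4793 -0.3668  0.1806]] [ 0.4936 -0.2978  0.2294] [ 0.4975 -0.3658  0.1806] [ 0.4956 -0.3318  0.205 ]
0.0837798933224051 [ 0.0567 -0.9984]
```

```bash
cat >> h.py <<'E'
def pose():
    o=env.get_obs();return np.array(o["ee_pos"]),R.from_rotvec(o["eef_rot"])
def rel(p,Rt,p0=None,R0=None):
    if p0 is None:p0,R0=pose()
    return (R0.inv()*Rt).as_rotvec(),R0.inv().apply(np.array(p)-p0)
h=np.array([.037,-.9993,0]);h/=np.linalg.norm(h);yh=np.cross([0,0,1],h)
def Rhook(a,s=1,hh=None):
    # tool rot for hook sloping down by a; s=+1 tool y=+y_h, -1
    hd=h if hh is None else hh
    y=np.cross([0,0,1],hd)
    x=np.cos(a)*hd-np.sin(a)*np.array([0,0,1]);z=np.cross(x,y)
    return R.from_matrix(np.c_[-s*x,s*y,-z])
E
python3 - <<'E'
from h import *
p,r=pose();print(p);print(r.as_matrix());print(env.get_obs()['q'])
for s in (1,-1):
  for a in (.62,0):
    w,d=rel([.495,-.332,.205],Rhook(a,s));print(s,a,w,np.linalg.norm(w),d)
E
```

```text
[ 0.1768 -0.6252  0.233 ]
[[ 0.9622  0.2722 -0.0004]
 [ 0.2722 -0.9622  0.001 ]
 [-0.0001 -0.001  -1.    ]]
[ 1.252   0.4681 -0.0116  1.6032  0.006   1.0714 -0.0563]
1 0.62 [ 0.4111  0.5238 -1.2868] 1.4488658687611653 [ 0.386  -0.1954  0.0282]
1 0 [-0.001  -0.0006 -1.3321] 1.3320902797973437 [ 0.386  -0.1954  0.0282]
-1 0.62 [ 0.5581 -0.438   1.7443] 1.8830213718923865 [ 0.386  -0.1954  0.0282]
-1 0 [-0.0006  0.001   1.8095] 1.8095029495491772 [ 0.386  -0.1954  0.0282]
```

```bash
python3 - <<'E'
from h import *
zh=-Rhook(.62).as_matrix()[:,2];print(zh)
g=np.array([.495,-.332,.205])
print(rel([.28,-.58,.42],pose()[1]))
print(rel(g+.14*zh,Rhook(.62)))
E
```

```text
[ 0.0215 -0.5806  0.8139]
(array([0., 0., 0.]), array([ 0.1115, -0.0156, -0.187 ]))
(array([ 0.4111,  0.5238, -1.2868]), array([ 0.3667, -0.1165, -0.0859]))
```

>>> arm_command(targets=[[0, 0, 0, 0.03, 0, -0.06, -1], [0.05, 0.06, -0.15, 0.06, -0.01, -0.115, -1], [0.1, 0.12, -0.3, 0.1, -0.02, -0.16, -1], [0.15, 0.19, -0.45, 0.15, -0.04, -0.18, -1], [0.2, 0.25, -0.6, 0.2, -0.06, -0.18, -1], [0.25, 0.32, -0.77, 0.25, -0.08, -0.17, -1], [0.3, 0.38, -0.93, 0.29, -0.09, -0.15, -1], [0.35, 0.45, -1.1, 0.33, -0.1, -0.13, -1], [0.41, 0.52, -1.28, 0.367, -0.116, -0.11, -1], [0.411, 0.524, -1.287, 0.367, -0.116, -0.086, -1], [0.411, 0.524, -1.287, 0.367, -0.116, -0.086, -1]])

```text
t: 1.58
ee_pos: [0.4973, -0.4141, 0.3167]
eef_rot: [-1.828, -1.893, -0.583]
force: [0.1, 0.1, 0.6]
grip_width: 1.002
```

```bash
python3 - <<'E'
from h import *
t=camera("top");s=camera("scene");save(t,"t1.pkl");save(s,"s1.pkl")
print(env.get_obs()['q'],env.get_obs()['force'])
crop(t,340,170,560,320,3.6,"t1.png");crop(s,220,180,460,380,3.3,"s1.png")
g=np.array([.495,-.332,.205]);print(rel(g,Rhook(.62)))
E
```

```text
[ 1.0503  0.7208 -0.4128  1.1646 -0.1895  1.7179  0.7209] [-0.6616  0.0119  0.3695]
(array([ 0.0016,  0.0024, -0.0022]), array([0.0011, 0.0003, 0.1421]))
```

View pics/t1.png

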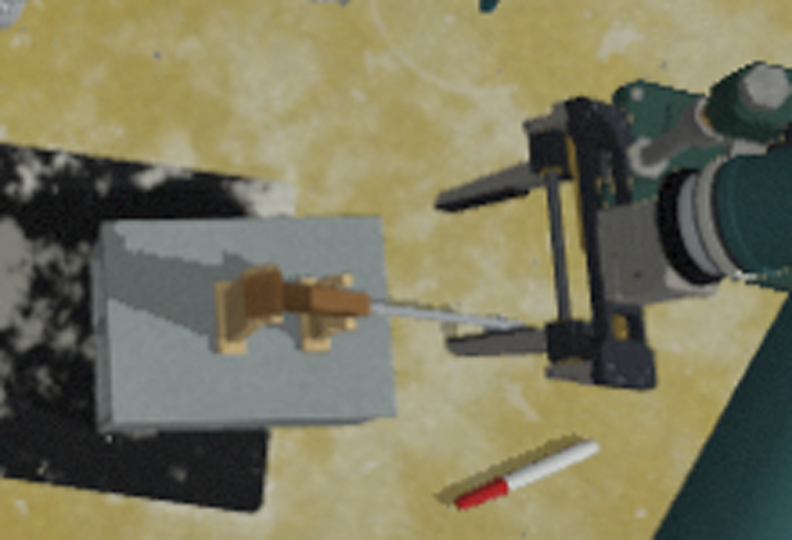

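View pics/s1.png

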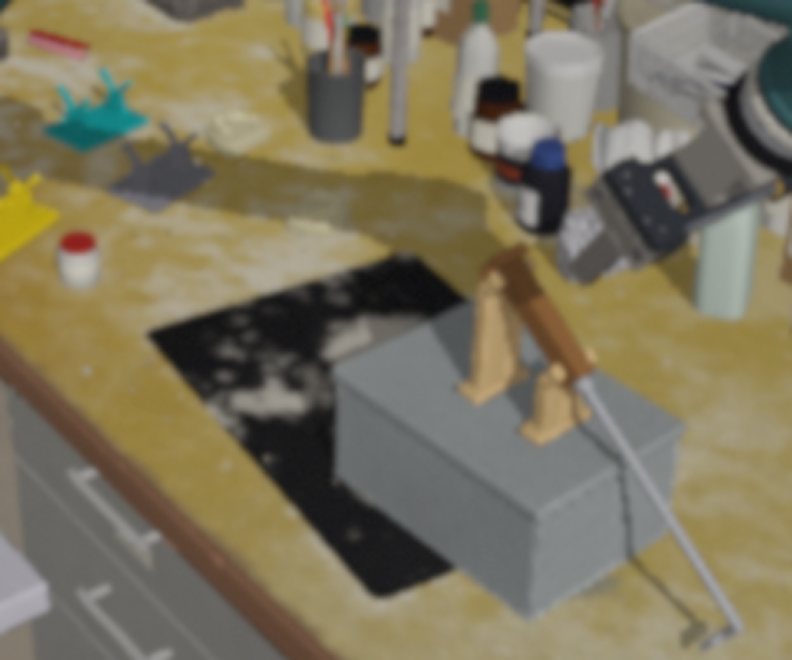

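```bash
python3 - <<'E'
from h import *
t=load("t1.pkl");s=load("s1.pkl")
f=lambda a:np.array(a)/3.3+[220,180];g=lambda a:np.array(a)/3.6+[340,170]
P=onz(s,[f((335,376)),f((540,515)),f((683,425))],.115);print(P,np.linalg.norm(np.diff(P,axis=0),axis=1),(P[0]+P[2])/2,(P[1]-P[0])/np.linalg.norm(P[1]-P[0]))
print("base",onz(s,[f((335,482)),f((532,617))],0))
print(tri(s,f((585,380)),t,g((370,303))), tri(s,f((738,628)),t,np.array((485.7,260.7))))
print(tri(s,f((520,252)),t,g((263,270))))
crop(s,355,235,445,385,4,"s1h.png")
E
```

```text
[[ 0.3989 -0.1985  0.115 ]
 [ 0.4146 -0.4225  0.115 ]
 [ 0.578  -0.4114  0.115 ]] [0.2245 0.1638] [ 0.4884 -0.305   0.115 ] [ 0.07   -0.9975  0.    ]
base [[ 0.4046 -0.1946  0.    ]
 [ 0.4269 -0.4139  0.    ]]
(array([ 0.4949, -0.3817,  0.1782]), np.float64(0.004480498016417905)) (array([ 0.5015, -0.5513,  0.0499]), np.float64(0.0021444024505918443))
(array([ 0.5087, -0.2866,  0.2372]), np.float64(0.0016773698096710908))
```

View pics/s1h.png

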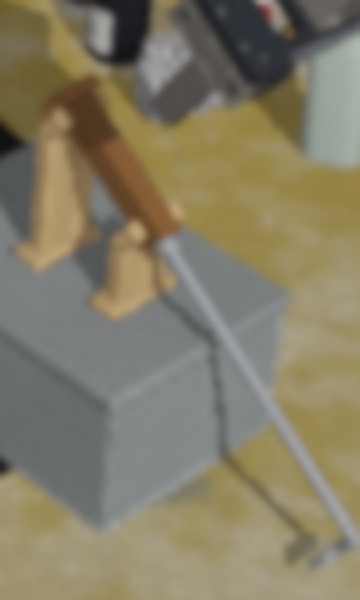

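>>> arm_command(targets=[[0, 0, 0, 0, 0, 0.04, -1], [0, 0, 0, 0, 0, 0.08, -1], [0, 0, 0, 0, 0, 0.115, -1], [0, 0, 0, 0, 0, 0.135, -1], [0, 0, 0, 0, 0, 0.142, -1], [0, 0, 0, 0, 0, 0.142, -1], [0, 0, 0, 0, 0, 0.142, 0.3]], newtons=25)

```text
t: 2.55
ee_pos: [0.4958, -0.3329, 0.2051]
eef_rot: [-1.831, -1.899, -0.586]
force: [0.1, 1.2, -0.2]
grip_width: 0.908
```

```bash
python3 - <<'E'
from h import *
s=camera("scene")
print(env.get_obs()['ee_pos'],env.get_obs()['force'],env.get_obs()['grip_width'])
crop(s,300,180,460,380,3,"s2.png")
E
```

```text
[ 0.4958 -0.3327  0.2049] [ 0.6779 -0.2024  0.2566] 0.8705751351464105
```

View pics/s2.png

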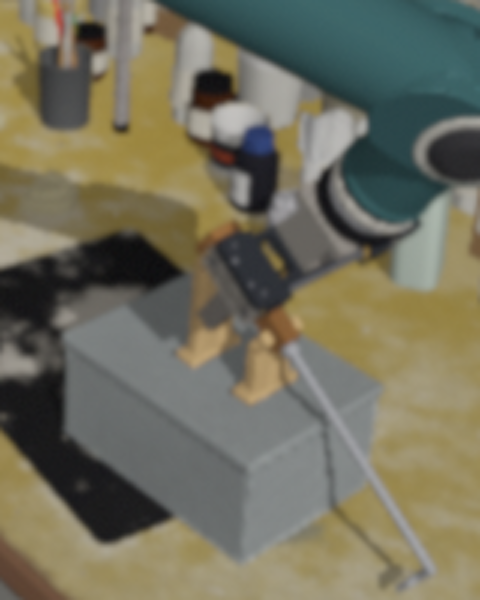

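>>> arm_command(targets=[[0, 0, 0, 0, 0, 0, 0.4], [0, 0, 0, 0, 0, 0, 0.6], [0, 0, 0, 0, 0, 0, 1], [0, 0, 0, 0, 0, 0, 1], [0, 0, 0, 0, 0, 0, 1], [0, 0, 0, 0, 0, 0, 1]], newtons=30)

```text
t: 3.35
ee_pos: [0.4955, -0.3316, 0.2039]
eef_rot: [-1.828, -1.898, -0.585]
force: [-3.6, 0.4, 0.9]
grip_width: 0.22
```

>>> arm_command(targets=[[0, 0, 0, 0, 0, -0.01, 1], [0, 0, 0, 0, 0, -0.03, 1], [0, 0, 0, 0, 0, -0.06, 1], [0, 0, 0, 0, 0, -0.1, 1], [0, 0, 0, 0, 0, -0.1, 1]])

```text
t: 3.98
ee_pos: [0.4981, -0.3922, 0.2872]
eef_rot: [-1.835, -1.901, -0.586]
force: [-0.3, -0.4, -1.9]
grip_width: 0.195
```

```bash
python3 - <<'E'
from h import *
s=camera("scene");t=camera("top")
print(env.get_obs()['ee_pos'],env.get_obs()['force'],env.get_obs()['grip_width'])
crop(s,300,150,460,380,2.6,"s3.png")
print(rel([.493,-.33,.42],Rhook(0)))
print(rel([.47,.17,.30],Rhook(0)))
E
```

```text
[ 0.4974 -0.389   0.2844] [-0.5658  0.6726 -2.8181] 0.19344826824016806
(array([-0.0002, -0.6196,  0.0003]), array([ 0.1269, -0.0022, -0.076 ]))
(array([-0.0002, -0.6196,  0.0003]), array([ 0.4647, -0.0065,  0.3123]))
```

View pics/s3.png

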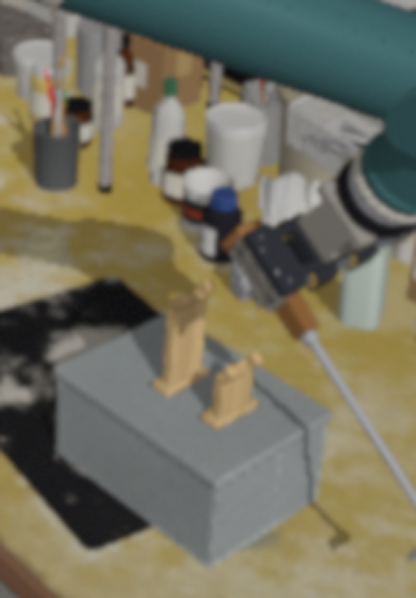

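>>> arm_command(targets=[[0, -0.06, 0, 0.03, 0, -0.04, 1], [0, -0.16, 0, 0.06, 0, -0.06, 1], [0, -0.3, 0, 0.1, 0, -0.07, 1], [0, -0.45, 0, 0.127, 0, -0.076, 1], [0, -0.6, 0, 0.16, -0.005, -0.05, 1], [0, -0.62, 0, 0.2, -0.01, -0.02, 1], [0, -0.62, 0, 0.24, -0.015, 0.03, 1], [0, -0.62, 0, 0.28, -0.02, 0.08, 1], [0, -0.62, 0, 0.32, -0.025, 0.13, 1], [0, -0.62, 0, 0.36, -0.03, 0.18, 1], [0, -0.62, 0, 0.4, -0.03, 0.23, 1], [0, -0.62, 0, 0.44, -0.03, 0.28, 1]])

```text
t: 5.58
ee_pos: [0.4463, 0.1221, 0.3134]
eef_rot: [2.178, 2.263, -0.004]
force: [1.6, -0.8, -1.1]
grip_width: 0.194
```

```bash
python3 - <<'E'
from h import *
s=camera("scene");t=camera("top");save(t,"t4.pkl");save(s,"s4.pkl")
o=env.get_obs();print(o['ee_pos'],o['force'],o['grip_width'],o['q'])
crop(s,200,150,460,350,3,"s4.png");crop(t,220,180,460,350,3.2,"t4.png")
E
```

```text
[0.4443 0.1272 0.3127] [-0.9479  0.4697 -1.5845] 0.19579709063991668 [ 0.3765  0.1391 -0.7802  1.9053  0.1039  1.1432 -0.3924]
```

View pics/s4.png

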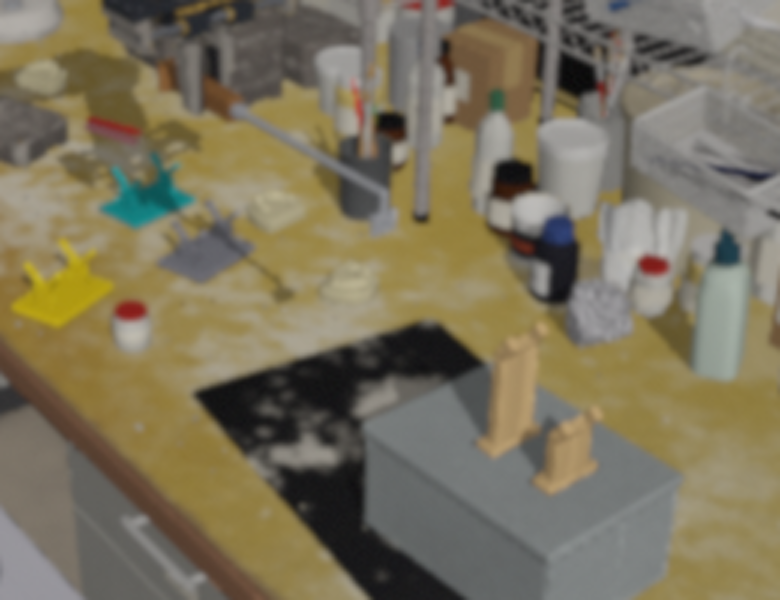

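View pics/t4.png

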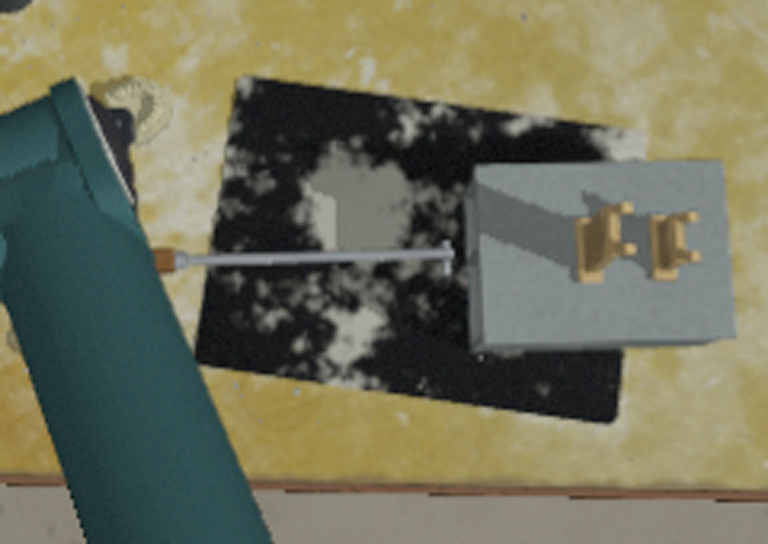

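```bash
python3 - <<'E'
from h import *
t=load("t4.pkl");s=load("s4.pkl")
a,e=tri(s,np.array((385,189))/3+[200,150],t,np.array((450,254))/3.2+[220,180]);print(a,e)
b,e=tri(s,np.array((240,109))/3+[200,150],t,np.array((178,261))/3.2+[220,180]);print(b,e)
d=a-b;print(np.linalg.norm(d),d/np.linalg.norm(d))
crop(s,300,200,345,235,14,"foot.png")
# predicted
p,r=pose()
for q in ([-.27,0,0],[-.27,0,.038],[-.27,.013,.038],[-.27,-.013,.038],[-.055,0,0]):
  w=p+r.apply(q);print(q,w,proj(s,w),proj(t,w))
print(r.as_matrix())
E
```

```text
[ 0.4574 -0.1404  0.3134] 0.006561731568569368
[0.4484 0.072  0.311 ] 0.008291312387839185
0.21257275461445757 [ 0.0421 -0.999   0.0114]
[-0.27, 0, 0] [ 0.4578 -0.1425  0.3122] [[327.7076 213.9147]] [[362.1589 258.226 ]]
[-0.27, 0, 0.038] [ 0.4576 -0.1424  0.2742] [[327.2905 226.7225]] [[360.6392 260.712 ]]
[-0.27, 0.013, 0.038] [ 0.4706 -0.1418  0.2742] [[331.0071 225.2377]] [[360.3978 255.7656]]
[-0.27, -0.013, 0.038] [ 0.4446 -0.1431  0.2743] [[323.5354 228.2228]] [[360.8813 265.6796]]
[-0.055, 0, 0] [0.447  0.0722 0.3126] [[278.0879 186.0875]] [[276.3513 260.6124]]
[[-0.05    0.9987 -0.005 ]
 [ 0.9987  0.05    0.0014]
 [ 0.0016 -0.0049 -1.    ]]
```

View pics/foot.png

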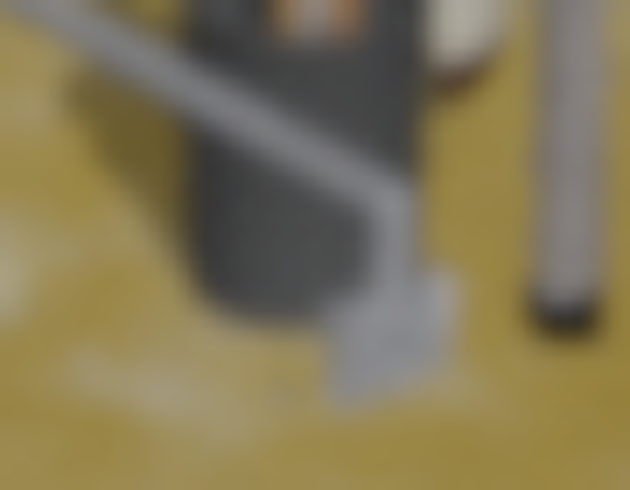

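```bash
cat >> h.py <<'E'
M=np.array([.458,-.187,.008])
def bay(p): d=np.array(p)-M;return np.array([d@h,d@yh,d[2]])
def frombay(b): return M+b[0]*h+b[1]*yh+np.array([0,0,b[2]])
def hooktool(foot_b,pitch=0,yaw=0):
    # tool pose for hook_foot at bay coords; pitch>0: shaft slopes down inward
    hh=R.from_rotvec([0,0,yaw]).apply(h);Rt=Rhook(pitch,1,hh)
    return frombay(foot_b)-Rt.apply([-.27,0,.038]),Rt
def footnow():
    p,r=pose();return bay(p+r.apply([-.27,0,.038]))
E
python3 - <<'E'
from h import *
print(footnow());print(rel(*hooktool([-.04,0,.04])));o=env.get_obs();print(o['force'])
E
```

```text
[-0.0446  0.0012  0.2662]
(array([-0.0049, -0.0016,  0.013 ]), array([-0.0049,  0.0032,  0.2266]))
[-0.9479  0.4697 -1.5845]
```

>>> arm_command(targets=[[-0.002, 0, 0.006, 0, 0.001, 0.05, 1], [-0.005, -0.002, 0.013, -0.002, 0.002, 0.1, 1], [-0.005, -0.002, 0.013, -0.003, 0.003, 0.15, 1], [-0.005, -0.002, 0.013, -0.004, 0.003, 0.19, 1], [-0.005, -0.002, 0.013, -0.005, 0.003, 0.22, 1], [-0.005, -0.002, 0.013, -0.005, 0.003, 0.2266, 1], [-0.005, -0.002, 0.013, -0.005, 0.003, 0.2266, 1]])

```text
t: 6.55
ee_pos: [0.4513, 0.1153, 0.0887]
eef_rot: [2.19, 2.245, 0.002]
force: [0.1, 0.5, -1.6]
grip_width: 0.196
```

```bash
python3 - <<'E'
from h import *
print(footnow());print(rel(*hooktool([.209,0,.040])));o=env.get_obs();print(o['force'])
s=camera("scene");t=camera("top");save(t,"t5.pkl");save(s,"s5.pkl")
crop(s,200,150,460,350,3,"s5.png");crop(t,220,180,460,350,3.2,"t5.png")
E
```

```text
[-0.0322  0.0014  0.0435]
(array([ 0.0045,  0.0029, -0.012 ]), array([-0.2414, -0.0016,  0.0034]))
[ 0.0886  0.4852 -1.563 ]
```

View pics/s5.png

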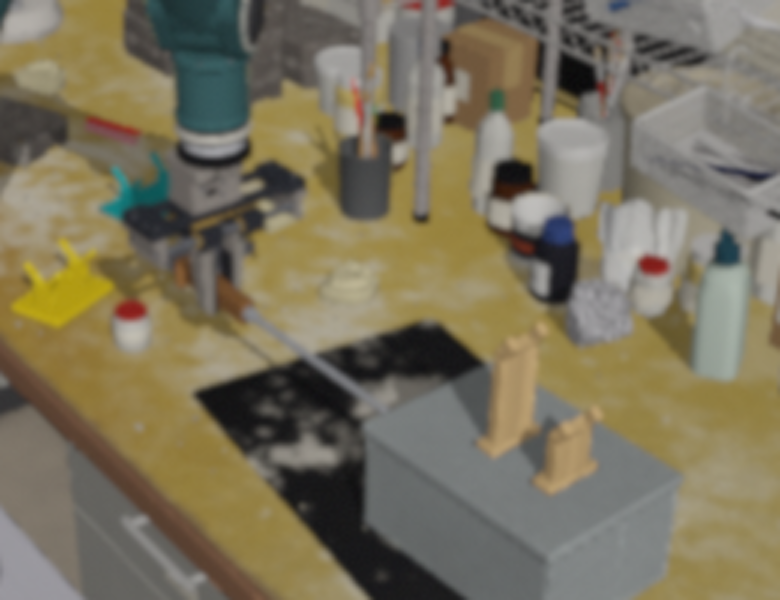

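View pics/t5.png

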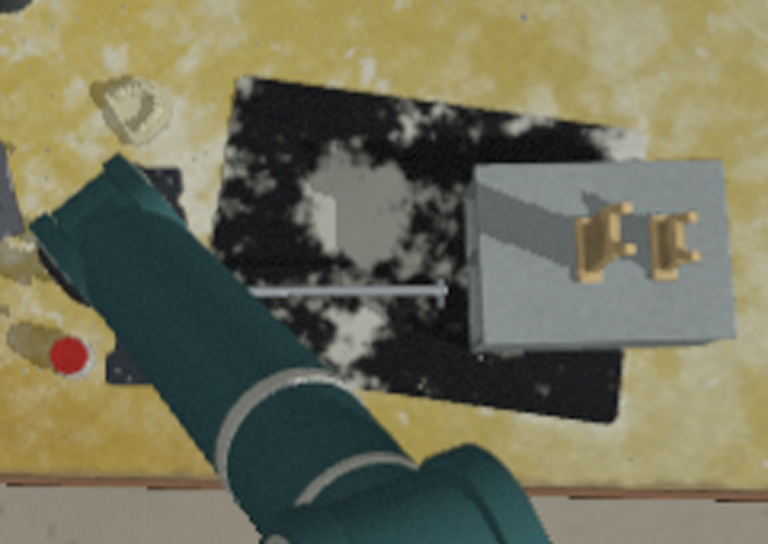

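>>> arm_command(targets=[[0.002, 0.001, -0.006, -0.03, 0, 0.002, 1], [0.004, 0.003, -0.012, -0.06, -0.001, 0.003, 1], [0.004, 0.003, -0.012, -0.09, -0.001, 0.003, 1], [0.004, 0.003, -0.012, -0.12, -0.001, 0.003, 1], [0.004, 0.003, -0.012, -0.15, -0.001, 0.003, 1], [0.004, 0.003, -0.012, -0.18, -0.002, 0.003, 1], [0.004, 0.003, -0.012, -0.18, -0.002, 0.003, 1], [0.004, 0.003, -0.012, -0.18, -0.002, 0.003, 1]])

```text
t: 7.65
ee_pos: [0.4548, -0.0645, 0.0871]
eef_rot: [2.179, 2.26, 0.004]
force: [-0.5, 0.6, -1.5]
grip_width: 0.194
```

```bash
python3 - <<'E'
from h import *
print(footnow());print(rel(*hooktool([.209,0,.040])));o=env.get_obs();print(o['force'])
E
```

```text
[0.1474 0.0013 0.0411]
(array([ 0.0033,  0.0001, -0.0007]), array([-0.0616, -0.0013,  0.0011]))
[-0.5245  0.6393 -1.4532]
```

Free inside so far. Continue slowly towards the back wall.

>>> arm_command(targets=[[0.003, 0, 0, -0.02, -0.001, 0.001, 1], [0.003, 0, 0, -0.04, -0.001, 0.001, 1], [0.003, 0, 0, -0.052, -0.001, 0.001, 1], [0.003, 0, 0, -0.058, -0.001, 0.001, 1], [0.003, 0, 0, -0.062, -0.001, 0.001, 1], [0.003, 0, 0, -0.062, -0.001, 0.001, 1]])

```text
t: 8.4
ee_pos: [0.4556, -0.1266, 0.0853]
eef_rot: [-2.18, -2.261, 0.001]
force: [-0.2, 0.1, -2.8]
grip_width: 0.193
```

```bash
python3 - <<'E'
from h import *
print(footnow());o=env.get_obs();print(o['force'])
E
```

```text
[ 0.2095 -0.0003  0.0392]
[-0.2456  0.1116 -2.8171]
```

>>> arm_command(targets=[[0, 0, 0, 0, 0, 0.006, 1], [0, 0, 0, 0, 0, 0.012, 1], [0, 0, 0, 0, 0, 0.016, 1], [0, 0, 0, 0, 0, 0.019, 1], [0, 0, 0, 0, 0, 0.019, 1]])

```text
t: 9.02
ee_pos: [0.4555, -0.1268, 0.066]
eef_rot: [-2.18, -2.26, 0.002]
force: [1.3, 0.2, -2.6]
grip_width: 0.191
```

```bash
python3 - <<'E'
from h import *
print(footnow());o=env.get_obs();print(o['force'],o['moment'])
E
```

```text
[ 0.2097 -0.0005  0.0199]
[ 1.3204  0.1844 -2.6454] [-0.0042 -0.096   0.0047]
```

>>> arm_command(targets=[[0, 0, 0, 0, 0, 0.006, 1], [0, 0, 0, 0, 0, 0.012, 1], [0, 0, 0, 0, 0, 0.015, 1], [0, 0, 0, 0, 0, 0.015, 1]])

```text
t: 9.52
ee_pos: [0.4554, -0.1268, 0.0509]
eef_rot: [-2.18, -2.26, 0.002]
force: [-0.7, 0.2, -1.3]
grip_width: 0.192
```

```bash
python3 - <<'E'
from h import *
print(footnow());o=env.get_obs();print(o['force'],o['moment'])
E
```

```text
[ 0.2097 -0.0007  0.0049]
[-0.7452  0.188  -1.2781] [-0.041  -0.112   0.0136]
```

Now pull slowly and feel for the bolt.

>>> arm_command(targets=[[0, 0, 0, 0.004, 0, 0, 1], [0, 0, 0, 0.008, 0, 0, 1], [0, 0, 0, 0.012, 0, 0, 1], [0, 0, 0, 0.016, 0, 0, 1], [0, 0, 0, 0.02, 0, 0, 1]])

```text
t: 10.15
ee_pos: [0.4549, -0.1066, 0.0513]
eef_rot: [-2.18, -2.261, 0.001]
force: [0.0, -0.4, -1.7]
grip_width: 0.191
```

```bash
python3 - <<'E'
from h import *
print(footnow());o=env.get_obs();print(o['force'],o['moment'])
E
```

```text
[ 0.1895 -0.0004  0.0053]
[ 0.0062 -0.3842 -1.6894] [-0.0394 -0.0519  0.026 ]
```

>>> arm_command(targets=[[0, 0, 0, 0.006, 0, 0, 1], [0, 0, 0, 0.012, 0, 0, 1], [0, 0, 0, 0.018, 0, 0, 1], [0, 0, 0, 0.024, 0, 0, 1], [0, 0, 0, 0.03, 0, 0, 1]])

```text
t: 10.78
ee_pos: [0.4537, -0.0767, 0.0513]
eef_rot: [-2.18, -2.261, 0.002]
force: [0.0, -1.2, -2.3]
grip_width: 0.193
```

```bash
python3 - <<'E'
from h import *
print(footnow());o=env.get_obs();print(o['force'],o['moment'])
E
```

```text
[ 0.1596 -0.0005  0.0053]
[ 0.0273 -1.2119 -2.3372] [-0.314  -0.0845 -0.0187]
```

>>> arm_command(targets=[[0, 0, 0, 0.01, 0, 0, 1], [0, 0, 0, 0.02, 0, 0, 1], [0, 0, 0, 0.03, 0, 0, 1], [0, 0, 0, 0.04, 0, 0, 1], [0, 0, 0, 0.05, 0, 0, 1]])

```text
t: 11.4
ee_pos: [0.4519, -0.0263, 0.0513]
eef_rot: [-2.18, -2.261, 0.002]
force: [-0.1, -2.2, -2.1]
grip_width: 0.196
```

```bash
python3 - <<'E'
from h import *
print(footnow());o=env.get_obs();print(o['force'],o['moment'])
s=camera("scene");t=camera("top")
crop(s,260,210,400,330,5,"s6.png");crop(t,300,210,420,310,6,"t6.png")
E
```

```text
[ 0.1092 -0.0004  0.0053]
[-0.1069 -2.2322 -2.0678] [-0.5188 -0.1153  0.0656]
```

View pics/t6.png

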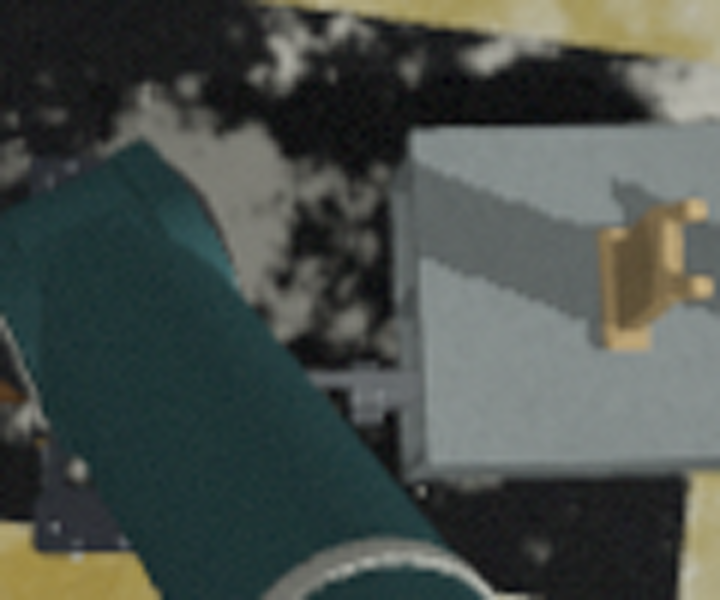

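>>> arm_command(targets=[[0, 0, 0, 0.012, 0, 0, 1], [0, 0, 0, 0.024, 0, 0, 1], [0, 0, 0, 0.036, 0, 0, 1], [0, 0, 0, 0.048, 0, 0, 1], [0, 0, 0, 0.06, 0, 0, 1], [0, 0, 0, 0.072, 0, 0, 1], [0, 0, 0, 0.08, 0, 0, 1], [0, 0, 0, 0.08, 0, 0, 1]])

```text
t: 12.5
ee_pos: [0.449, 0.054, 0.0513]
eef_rot: [-2.178, -2.262, 0.001]
force: [-0.2, 0.0, -1.9]
grip_width: 0.193
```

```bash
python3 - <<'E'
from h import *
print(footnow());o=env.get_obs();print(o['force'],o['moment'])
s=camera("scene");t=camera("top")
crop(s,260,210,400,330,5,"s7.png");crop(t,290,210,410,310,6,"t7.png")
for fx in (-.005,-.03,-.07,-.125):print(fx,rel(*hooktool([fx,-.003,.004 if fx>-.02 else 0.003],.0 if fx>-.02 else .1)))
E
```

```text
[0.0288 0.0001 0.0051]
[-0.2401  0.0184 -1.9058] [-0.0155 -0.1065  0.0467]
-0.005 (array([-0.0013, -0.0002, -0.0007]), array([ 0.0347, -0.003 ,  0.0012]))
-0.03 (array([-0.0012,  0.0998, -0.0007]), array([ 0.0546, -0.003 , -0.0245]))
-0.07 (array([-0.0012,  0.0998, -0.0007]), array([ 0.0946, -0.0031, -0.0245]))
-0.125 (array([-0.0012,  0.0998, -0.0007]), array([ 0.1496, -0.0031, -0.0245]))
```

View pics/t7.png

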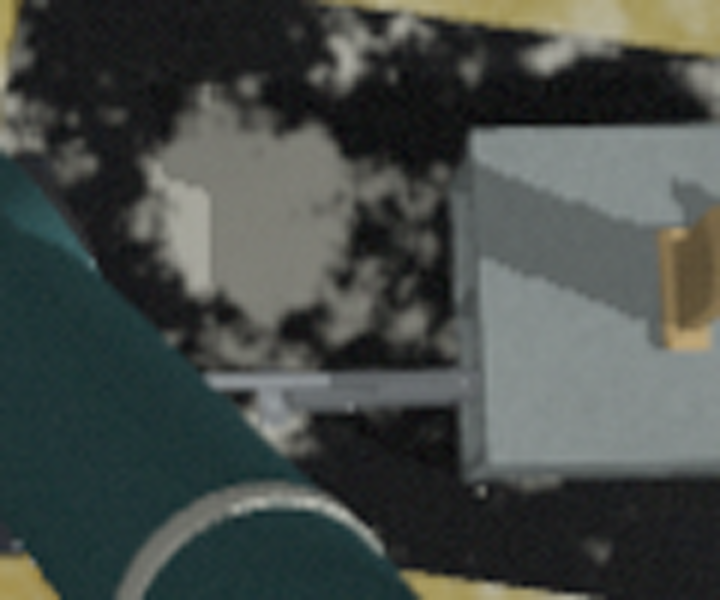

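View pics/s7.png

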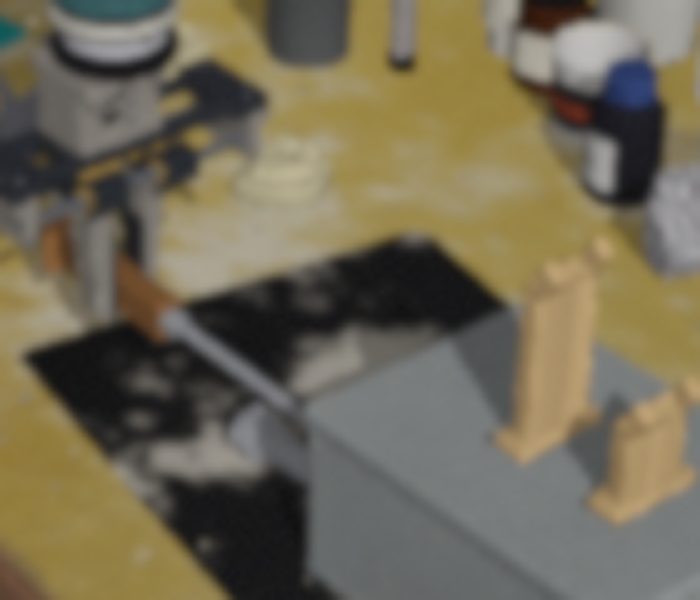

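>>> arm_command(targets=[[0, 0, 0, 0.012, 0, 0, 1], [0, 0, 0, 0.024, -0.001, 0, 1], [0, 0.02, 0, 0.035, -0.001, -0.005, 1], [0, 0.05, 0, 0.045, -0.002, -0.012, 1], [0, 0.08, 0, 0.058, -0.003, -0.02, 1], [0, 0.1, 0, 0.07, -0.003, -0.0245, 1], [0, 0.1, 0, 0.085, -0.003, -0.0245, 1], [0, 0.1, 0, 0.1, -0.003, -0.0245, 1], [0, 0.1, 0, 0.11, -0.003, -0.0245, 1], [0, 0.1, 0, 0.11, -0.003, -0.0245, 1]])

```text
t: 13.85
ee_pos: [0.4418, 0.1646, 0.0757]
eef_rot: [-2.126, -2.209, -0.106]
force: [0.0, -0.2, -1.3]
grip_width: 0.195
```

```bash
python3 - <<'E'
from h import *
print(footnow());o=env.get_obs();print(o['force'],o['moment'],o['q'])
s=camera("scene");t=camera("top")
crop(s,220,190,380,330,5,"s8.png");crop(t,270,210,410,310,5.5,"t8.png")
print(rel(*hooktool([-.145,-.003,.003],.1)))
E
```

```text
[-0.0872 -0.0029  0.0026]
[ 0.0107 -0.1578 -1.2981] [-0.1779 -0.1189  0.0607] [ 0.1871  0.5127 -0.6604  2.1292  0.384   0.5924 -0.6837]
(array([-0.0014, -0.0005, -0.0002]), array([0.0588, 0.0001, 0.0058]))
```

View pics/t8.png

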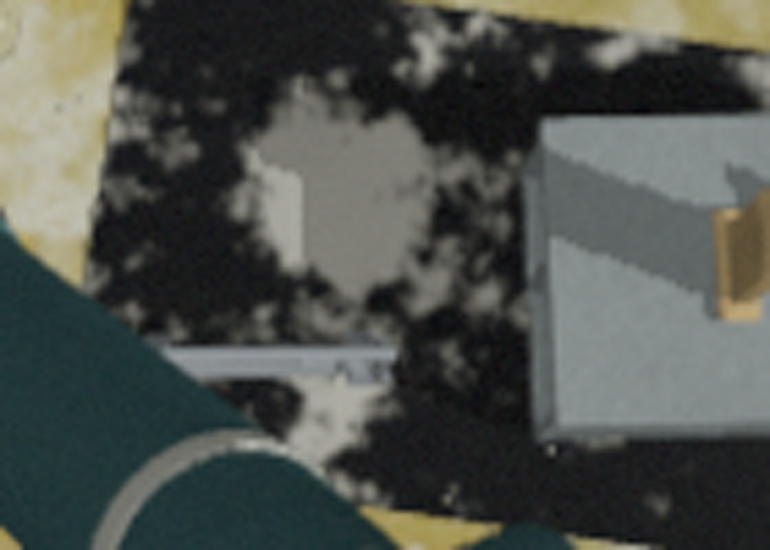

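View pics/s8.png

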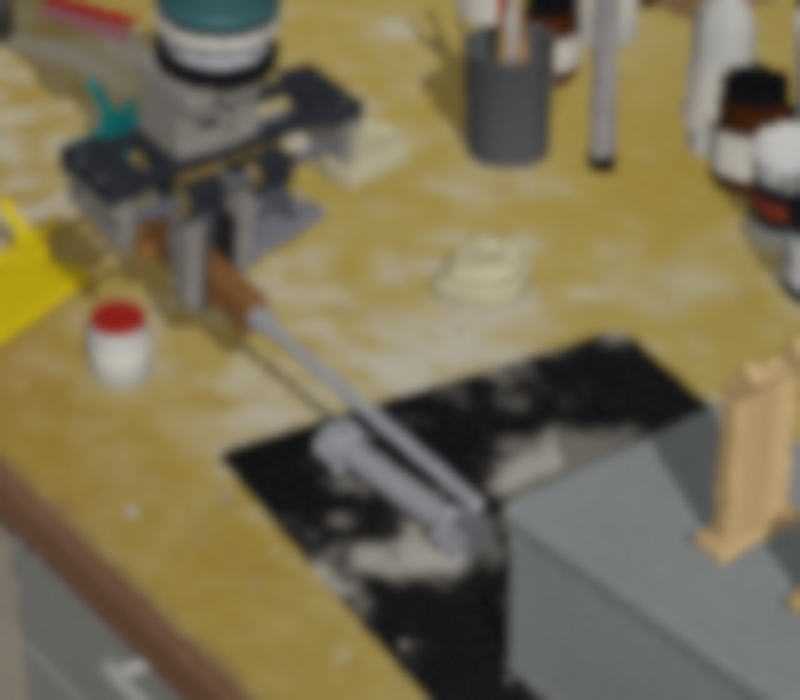

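```bash
python3 - <<'E'
from h import *
print(rel([.443,.155,.33],Rhook(0)))
print(rel([.493,-.32,.42],Rhook(0)))
E
```

```text
(array([-0.0014, -0.1005, -0.0001]), array([ 0.0171,  0.0004, -0.2539]))
(array([-0.0014, -0.1005, -0.0001]), array([-0.448 ,  0.0327, -0.3913]))
```

>>> arm_command(targets=[[0, 0, 0, -0.006, 0, 0, 1], [0, 0, 0, -0.006, 0, -0.04, 1], [0, -0.03, 0, 0, 0, -0.1, 1], [0, -0.06, 0, 0.01, 0, -0.16, 1], [0, -0.1, 0, 0.017, 0, -0.21, 1], [0, -0.1, 0, 0, 0, -0.26, 1], [0, -0.1, 0, -0.05, 0.004, -0.29, 1], [0, -0.1, 0, -0.11, 0.008, -0.32, 1], [0, -0.1, 0, -0.17, 0.012, -0.34, 1], [0, -0.1, 0, -0.23, 0.017, -0.36, 1], [0, -0.1, 0, -0.29, 0.021, -0.375, 1], [0, -0.1, 0, -0.29, 0.021, -0.375, 1]])

```text
t: 15.45
ee_pos: [0.4744, -0.1682, 0.4194]
eef_rot: [-2.191, -2.25, 0.003]
force: [-0.2, 1.0, -1.8]
grip_width: 0.195
```

```bash
python3 - <<'E'
from h import *
t=camera("top");s=camera("scene");save(t,"t9.pkl");save(s,"s9.pkl");print(env.get_obs()['grip_width'])
crop(t,250,200,390,310,5.5,"t9.png");crop(s,260,210,360,310,6,"s9.png")
g=np.array([.4955,-.3316,.204])
zh=-Rhook(.62).as_matrix()[:,2]
print(rel(g+[0,0,.22],Rhook(.3)));print(rel(g+.12*zh,Rhook(.62)))
E
```

```text
0.1934012269840798
(array([-0.0016,  0.2989, -0.0039]), array([-0.1689,  0.015 , -0.0049]))
(array([-0.001 ,  0.6189, -0.0042]), array([-0.2388,  0.0155,  0.1173]))
```

View pics/t9.png

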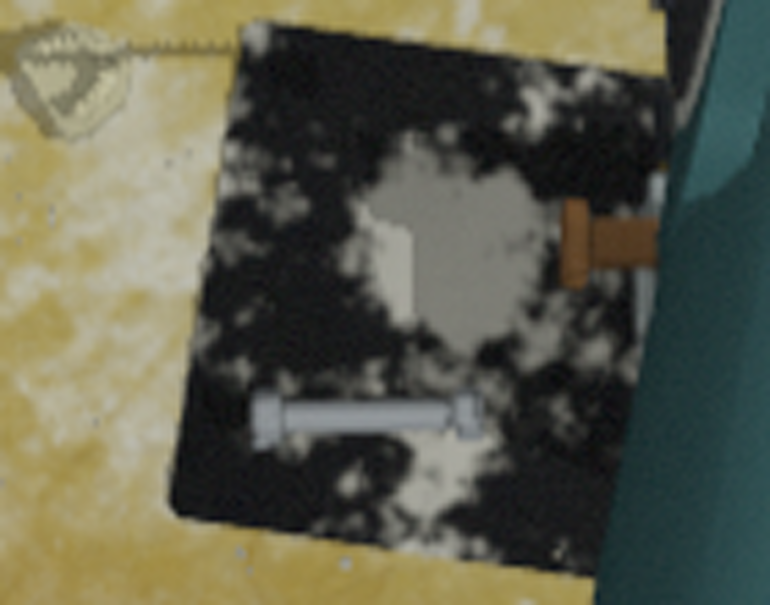

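View pics/s9.png

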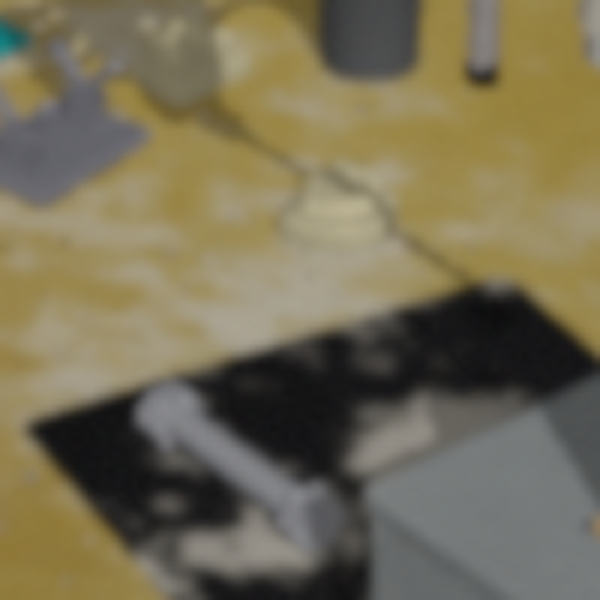

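>>> arm_command(targets=[[0, 0.05, 0, -0.04, 0.003, -0.005, 1], [0, 0.12, 0, -0.09, 0.008, -0.01, 1], [0, 0.22, 0, -0.14, 0.012, -0.01, 1], [0, 0.34, 0, -0.18, 0.015, 0, 1], [0, 0.48, -0.002, -0.22, 0.015, 0.03, 1], [0, 0.6, -0.004, -0.238, 0.015, 0.07, 1], [0, 0.619, -0.004, -0.239, 0.0155, 0.1, 1], [0, 0.619, -0.004, -0.239, 0.0155, 0.117, 1], [0, 0.619, -0.004, -0.239, 0.0155, 0.117, 1], [0, 0.619, -0.004, -0.239, 0.0155, 0.117, 1]])

```text
t: 16.8
ee_pos: [0.5006, -0.3993, 0.306]
eef_rot: [-1.825, -1.906, -0.584]
force: [-0.6, 0.2, -1.7]
grip_width: 0.196
```

```bash
python3 - <<'E'
from h import *
t=camera("top");s=camera("scene")
print(env.get_obs()['force'])
crop(s,340,190,470,390,3,"s10.png")
g=np.array([.4955,-.3316,.204])
zh=-Rhook(.62).as_matrix()[:,2]
print(rel(g,Rhook(.62)));
p,r=pose();e=p+r.apply([-.27,0,0]);print(e,proj(s,e))
E
```

```text
[-0.1725 -0.4963 -2.2888]
(array([-0.0003,  0.0045,  0.0049]), array([-0.0027, -0.0021,  0.1225]))
[ 0.5096 -0.6202  0.1496] [[475.4879 353.1998]]
```

View pics/s10.png

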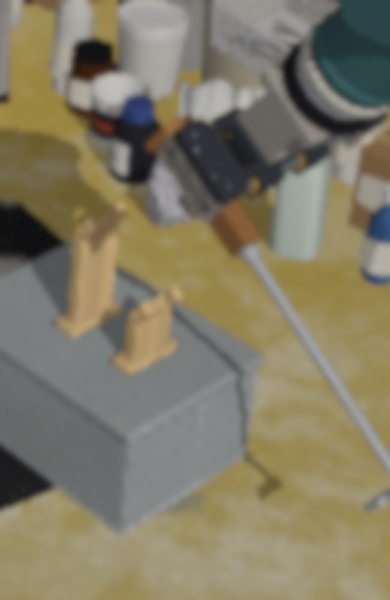

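>>> arm_command(targets=[[0, 0.004, 0.005, -0.001, -0.002, 0.03, 1], [0, 0.004, 0.005, -0.001, -0.002, 0.06, 1], [0, 0.004, 0.005, -0.001, -0.002, 0.085, 1], [0, 0.004, 0.005, -0.001, -0.002, 0.1, 1], [0, 0.004, 0.005, -0.001, -0.002, 0.11, 1], [0, 0.004, 0.005, -0.001, -0.002, 0.118, 1], [0, 0.004, 0.005, -0.001, -0.002, 0.122, 1], [0, 0.004, 0.005, -0.001, -0.002, 0.122, 1]])

```text
t: 17.9
ee_pos: [0.4948, -0.3317, 0.2045]
eef_rot: [-1.829, -1.893, -0.586]
force: [-0.5, -0.7, 5.5]
grip_width: 0.197
```

```bash
python3 - <<'E'
from h import *
t=camera("top");s=camera("scene")
print(env.get_obs()['force'],env.get_obs()['ee_pos'])
crop(s,340,190,470,390,3,"s11.png");
g=np.array([.4955,-.3316,.204]);print(rel(g,Rhook(.62)))
E
```

```text
[-1.3841 -2.2073  6.6568] [ 0.4948 -0.3317  0.2045]
(array([-0.0003, -0.0015, -0.0027]), array([-0.0002,  0.0007,  0.0005]))
```

View pics/s11.png

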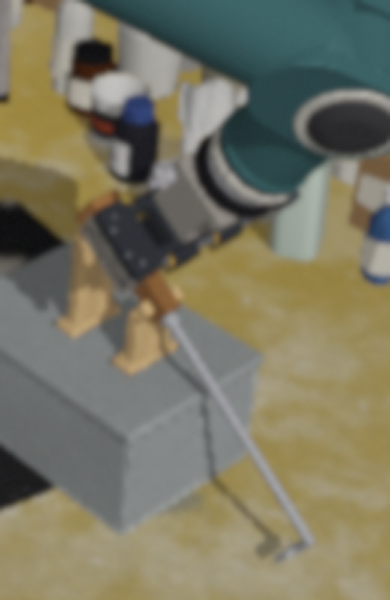

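>>> arm_command(targets=[[0, 0, 0, 0, 0, -0.0005, 0.5], [0, 0, 0, 0, 0, -0.0005, 0.3], [0, 0, 0, 0, 0, -0.0005, -0.2], [0, 0, 0, 0, 0, -0.0005, -0.6], [0, 0, 0, 0, 0, -0.0005, -1], [0, 0, 0, 0, 0, -0.0005, -1], [0, 0, 0, 0, 0, -0.0005, -1]])

```text
t: 18.88
ee_pos: [0.4945, -0.3309, 0.2033]
eef_rot: [-1.827, -1.892, -0.585]
force: [0.5, 0.6, 0.3]
grip_width: 0.869
```

```bash
python3 - <<'E'
from h import *
s=camera("scene")
print(env.get_obs()['force'],env.get_obs()['grip_width'])
crop(s,340,190,470,390,3,"s12.png");
E
```

```text
[-0.3414  0.0653 -0.451 ] 0.914600475194545
```

View pics/s12.png

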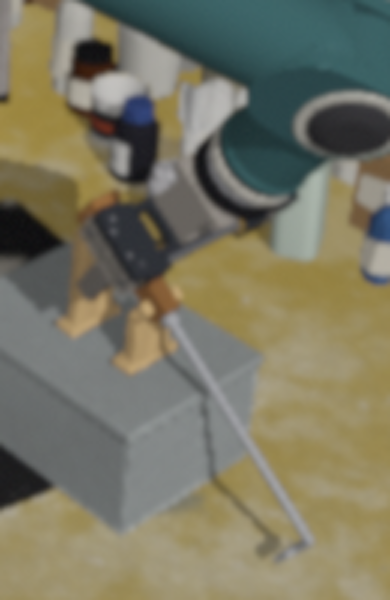

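```bash
python3 - <<'E'
from h import *
t=load("t9.pkl");s=load("s9.pkl")
f=lambda a:np.array(a)/5.5+[250,200];g=lambda a:np.array(a)/6+[260,210]
e=onz(t,[f((250,421)),f((483,414)),f((283,417)),f((450,414))],.017);print(e,np.linalg.norm(e[0]-e[1]))
print("mid",(e[0]+e[1])/2)
# mask check
im=t["frame"][260:290,288:345].astype(int)
k=cv2.resize(t["frame"][262:290,288:345,::-1],None,fx=13,fy=13,interpolation=cv2.INTER_NEAREST);cv2.imwrite("pics/bolt.png",k)
k=cv2.resize(t["frame"][218:268,150:240,::-1],None,fx=8,fy=8,interpolation=cv2.INTER_CUBIC);cv2.imwrite("pics/crad.png",k)
k=cv2.resize(s["frame"][205:255,220:290,::-1],None,fx=10,fy=10,interpolation=cv2.INTER_CUBIC);cv2.imwrite("pics/scrad.png",k)
E
```

```text
[[ 0.4449  0.0364  0.017 ]
 [ 0.4518 -0.0963  0.017 ]
 [ 0.4476  0.0177  0.017 ]
 [ 0.4514 -0.0775  0.017 ]] 0.13289789398859606
mid [ 0.4483 -0.0299  0.017 ]
```

View pics/bolt.png

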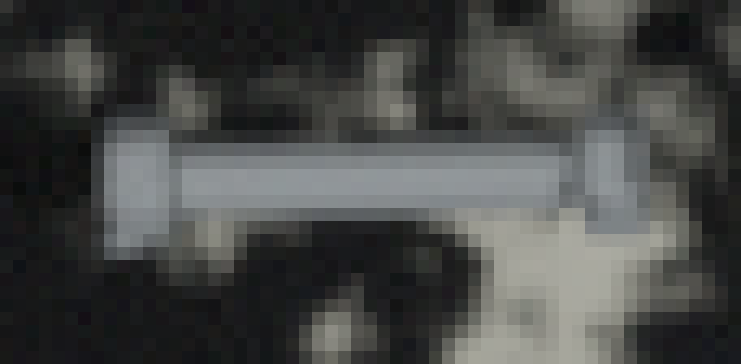

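View pics/crad.png

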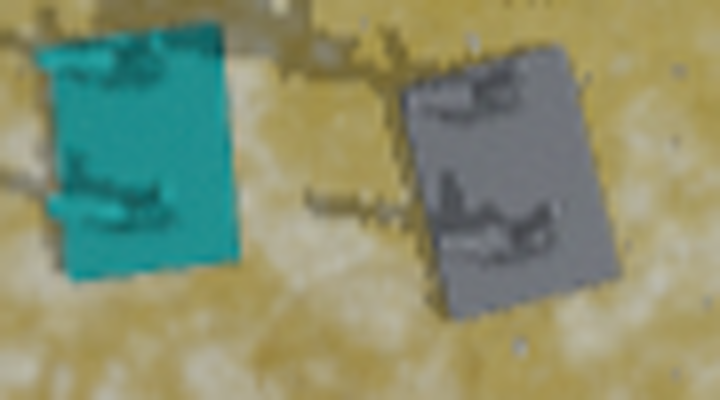

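View pics/scrad.png

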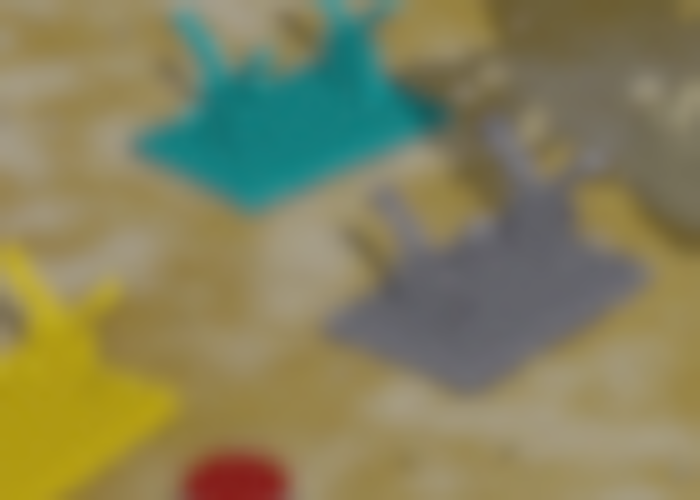

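```bash
python3 - <<'E'
from h import *
t=load("t9.pkl");s=load("s9.pkl")
m=onz(t,[[316.9,275.7]],.017)[0]
a=onz(t,[[288+183/13,262+179/13],[288+555/13,262+177/13]],.017);print(m,a,(a[1]-a[0])/np.linalg.norm(a[1]-a[0]))
print("scene",onz(s,[np.array((243,464))/6+[260,210]],.017), proj(s,m)*1)
hsv=cv2.cvtColor(t["frame"],cv2.COLOR_RGB2HSV);r=hsv[215:270,195:235]
mk=((r[...,1]<60)&(r[...,2]<150)&(r[...,0]>90)).astype(np.uint8)
c=max(cv2.findContours(mk,0,2)[0],key=cv2.contourArea);rect=cv2.minAreaRect(c);b=cv2.boxPoints(rect)+[195,215];print(rect,b)
B=onz(t,b,.008);print(B,B.mean(0));
for i in range(4):print(np.linalg.norm(B[i]-B[i-1]),(B[i]-B[i-1])/np.linalg.norm(B[i]-B[i-1]))
# V tips in scene: left plate tips(385,190) , (600,150) ; etc.
f=lambda p:np.array(p)/10+[220,205]
print(onz(s,[f((385,192)),f((495,125)),f((600,150))],.057))
seat=np.array([.556,.303,.05]);x=np.array([.963,.268,0]);y=np.array([-.268,.963,0])
for q in ((.03,.02),(.03,-.02),(-.03,.02),(-.03,-.02)):
  P=seat+q[0]*x+q[1]*y+[0,0,.007];print(q,(proj(s,P)[0]-[220,205])*10,(proj(t,P)[0]-[150,218])*8)
E
```

```text
[ 0.449  -0.0307  0.017 ] [[ 0.4478  0.0157  0.017 ]
 [ 0.4502 -0.074   0.017 ]] [ 0.027  -0.9996  0.    ]
scene [[ 0.4516 -0.0301  0.017 ]] [[299.9267 287.7259]]
((18.117650985717773, 25.47058868408203), (29.10427474975586, 21.3431339263916), 75.96376037597656) [[199.2353 228.9412]
 [219.9412 223.7647]
 [227.     252.    ]
 [206.2941 257.1765]]
[[0.5934 0.3518 0.008 ]
 [0.612  0.2859 0.008 ]
 [0.5199 0.2576 0.008 ]
 [0.5017 0.3227 0.008 ]] [0.5568 0.3045 0.008 ]
0.09620030484222614 [0.9533 0.302  0.    ]
0.06846178935743114 [ 0.2711 -0.9626  0.    ]
0.09633185330722653 [-0.9559 -0.2937  0.    ]
0.06762183159258295 [-0.2689  0.9632  0.    ]
[[0.5198 0.3117 0.057 ]
 [0.577  0.3303 0.057 ]
 [0.5967 0.2934 0.057 ]]
(0.03, 0.02) [501.1365 122.9677] [415.2157  94.8803]
(0.03, -0.02) [587.4046 157.0146] [515.5281  70.1014]
(-0.03, 0.02) [385.9606 187.504 ] [446.3249 241.5966]
(-0.03, -0.02) [472.7619 222.9997] [547.417  216.4747]
```

>>> arm_command(targets=[[0, 0, 0, 0, 0, -0.02, -1], [0, 0, 0, 0, 0, -0.06, -1], [0, 0, 0, 0, 0, -0.11, -1], [0, 0, 0, 0, 0, -0.16, -1], [0, -0.1, 0, 0.03, 0, -0.18, -1], [0, -0.25, 0, 0.08, 0, -0.19, -1], [0, -0.4, 0, 0.13, -0.01, -0.17, -1], [0, -0.55, 0, 0.17, -0.02, -0.14, -1], [0, -0.62, 0, 0.21, -0.03, -0.1, -1], [0, -0.62, 0, 0.25, -0.035, -0.04, -1], [0, -0.62, 0, 0.28, -0.04, 0, -1], [0, -0.62, 0, 0.28, -0.04, 0, -1]])

```text
t: 20.42
ee_pos: [0.4458, -0.1005, 0.3665]
eef_rot: [-2.169, -2.266, 0.002]
force: [1.0, 0.1, 1.0]
grip_width: 1.001
```

```bash
python3 - <<'E'
from h import *
t=camera("top");s=camera("scene")
print(env.get_obs()['force'],env.get_obs()['ee_pos'],env.get_obs()['q'])
crop(s,220,180,460,380,3.3,"s13.png")
u=np.array([-.033,.9995,0]);z=np.array([0,0,-1.]);Rb=R.from_matrix(np.c_[u,np.cross(z,u),z])
print(rel([.450,-.030,.10],Rb));print(rel([.450,-.030,.019],Rb))
E
```

```text
[-1.1332 -0.1493  0.9096] [ 0.4469 -0.1052  0.3672] [ 0.7404  0.0596 -0.5984  1.839   0.0338  1.2564  0.1689]
(array([-0.0026, -0.002 ,  0.0036]), array([0.0745, 0.0065, 0.2674]))
(array([-0.0026, -0.002 ,  0.0036]), array([0.0743, 0.0067, 0.3484]))
```

View pics/s13.png

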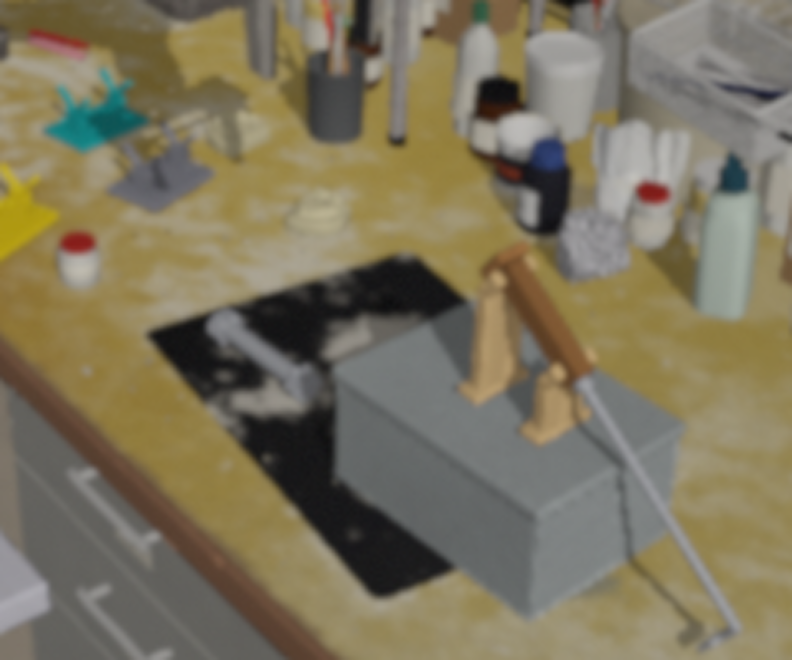

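>>> arm_command(targets=[[0, 0, 0, 0.02, 0.002, 0.05, -1], [-0.003, -0.002, 0.004, 0.04, 0.004, 0.1, -1], [-0.003, -0.002, 0.004, 0.06, 0.006, 0.15, -1], [-0.003, -0.002, 0.004, 0.0745, 0.0065, 0.2, -1], [-0.003, -0.002, 0.004, 0.0745, 0.0065, 0.24, -1], [-0.003, -0.002, 0.004, 0.0745, 0.0065, 0.2674, -1], [-0.003, -0.002, 0.004, 0.0745, 0.0065, 0.2674, -1], [-0.003, -0.002, 0.004, 0.0745, 0.0065, 0.2674, -1]])

```text
t: 21.52
ee_pos: [0.451, -0.0304, 0.1004]
eef_rot: [2.187, 2.255, 0.002]
force: [0.4, 0.4, -0.2]
grip_width: 0.997
```

```bash
python3 - <<'E'
from h import *
s=camera("scene")
print(env.get_obs()['force'],env.get_obs()['ee_pos'],env.get_obs()['q'])
crop(s,220,180,400,340,4,"s14.png")
u=np.array([-.033,.9995,0]);z=np.array([0,0,-1.]);Rb=R.from_matrix(np.c_[u,np.cross(z,u),z])
print(rel([.450,-.030,.026],Rb))
E
```

```text
[-0.1673  0.5825  1.3612] [ 0.4511 -0.0303  0.1008] [ 0.4804  0.4146 -0.5703  2.1471  0.3574  0.6691 -0.3043]
(array([ 0.0021, -0.0005, -0.0025]), array([ 0.0003, -0.0013,  0.0748]))
```

View pics/s14.png

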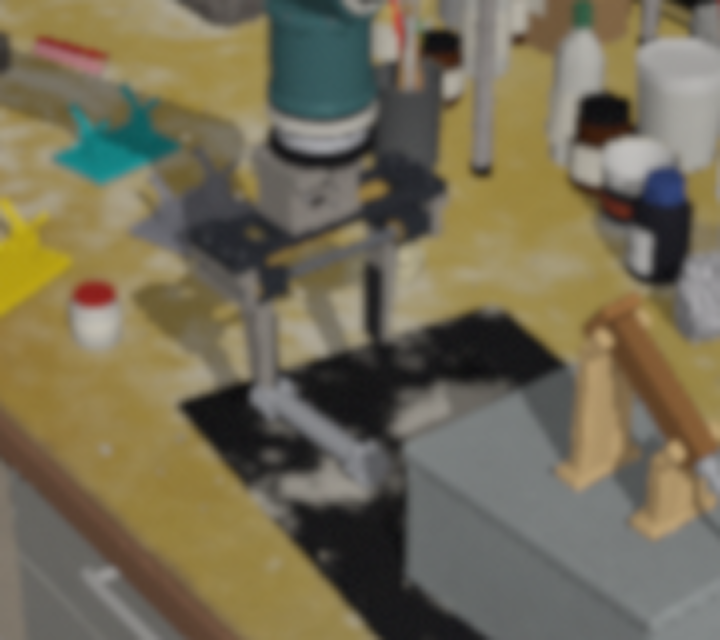

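>>> arm_command(targets=[[0, 0, 0, 0, -0.001, 0.03, -1], [0, 0, 0, 0, -0.001, 0.055, -1], [0, 0, 0, 0, -0.001, 0.07, -1], [0, 0, 0, 0, -0.001, 0.0745, -1], [0, 0, 0, 0, -0.001, 0.0745, -1], [0, 0, 0, 0, -0.001, 0.0745, 0.3], [0, 0, 0, 0, -0.001, 0.0745, 0.5], [0, 0, 0, 0, -0.001, 0.0745, 1], [0, 0, 0, 0, -0.001, 0.0745, 1], [0, 0, 0, 0, -0.001, 0.0745, 1], [0, 0, 0, 0, -0.001, 0.0745, 1]], newtons=30)

```text
t: 22.95
ee_pos: [0.4488, -0.0296, 0.0251]
eef_rot: [-2.185, -2.256, -0.001]
force: [-0.2, -0.0, 0.3]
grip_width: 0.366
```

```bash
python3 - <<'E'
from h import *
s=camera("scene")
print(env.get_obs()['force'],env.get_obs()['ee_pos'],env.get_obs()['grip_width'])
crop(s,220,180,400,340,4,"s15.png")
E
```

```text
[ 0.4464  0.0626 -0.3855] [ 0.4488 -0.0296  0.0251] 0.3232947457633169
```

View pics/s15.png

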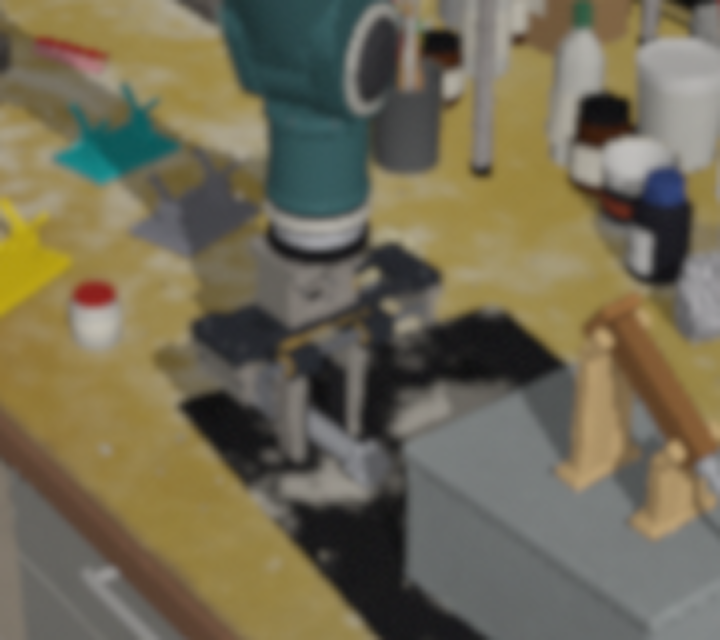

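Still closing; let it close, then lift.

>>> arm_command(targets=[[0, 0, 0, 0, 0, 0, 1], [0, 0, 0, 0, 0, 0, 1], [0, 0, 0, 0, 0, 0, 1], [0, 0, 0, 0, 0, 0, 1], [0, 0, 0, 0, 0, -0.02, 1], [0, 0, 0, 0, 0, -0.06, 1], [0, 0, 0, 0, 0, -0.1, 1], [0, 0, 0, 0, 0, -0.14, 1], [0, 0, 0, 0, 0, -0.14, 1]])

```text
t: 24.12
ee_pos: [0.4499, -0.03, 0.1671]
eef_rot: [2.184, 2.254, 0.004]
force: [0.4, -0.5, -3.2]
grip_width: 0.184
```

```bash
python3 - <<'E'
from h import *
t=camera("top");s=camera("scene");save(s,"s16.pkl")
print(env.get_obs()['force'],env.get_obs()['ee_pos'],env.get_obs()['grip_width'])
crop(s,220,180,400,320,4.4,"s16.png")
x=np.array([-.963,-.268,0]);x/=np.linalg.norm(x);z=np.array([0,0,-1.]);Rb=R.from_matrix(np.c_[x,np.cross(z,x),z])
print(rel([.556,.303,.17],Rb))
E
```

```text
[-0.2803 -0.3258 -2.5784] [ 0.4479 -0.0301  0.1644] 0.18869400676032963
(array([-0.0007, -0.0018, -1.811 ]), array([ 0.3296,  0.1185, -0.0056]))
```

View pics/s16.png

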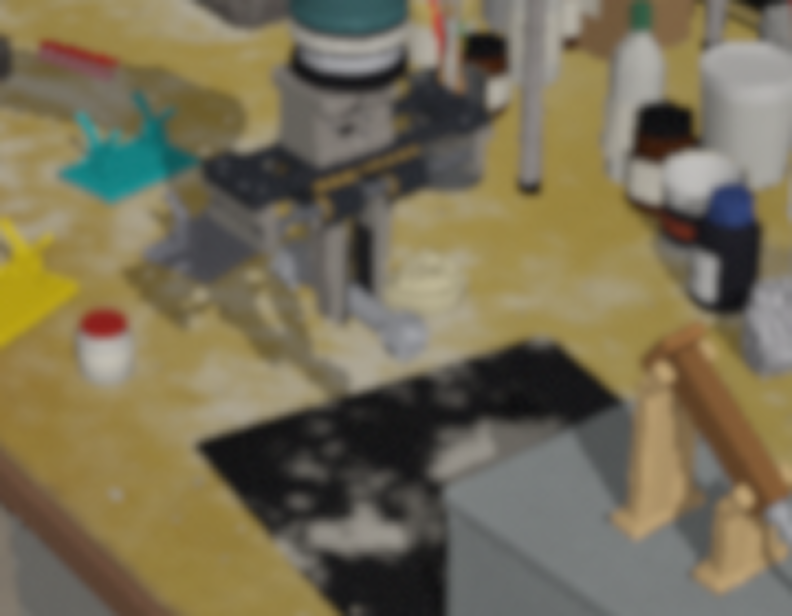

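>>> arm_command(targets=[[0, 0, -0.1, 0.02, 0.007, -0.005, 1], [0, 0, -0.27, 0.05, 0.018, -0.01, 1], [0, 0, -0.44, 0.08, 0.029, -0.01, 1], [0, 0, -0.61, 0.11, 0.04, -0.01, 1], [0, 0, -0.78, 0.14, 0.05, -0.01, 1], [0, 0, -0.95, 0.17, 0.061, -0.01, 1], [0, 0, -1.12, 0.2, 0.072, -0.01, 1], [0, 0, -1.29, 0.23, 0.083, -0.01, 1], [0, 0, -1.46, 0.26, 0.094, -0.01, 1], [0, 0, -1.63, 0.29, 0.105, -0.008, 1], [0, 0, -1.78, 0.32, 0.116, -0.006, 1], [0, 0, -1.81, 0.329, 0.1185, -0.006, 1]])

```text
t: 25.72
ee_pos: [0.5552, 0.3043, 0.1684]
eef_rot: [0.429, -3.107, -0.002]
force: [-0.9, -0.3, -2.1]
grip_width: 0.186
```

>>> arm_command(targets=[[0, 0, 0, 0, 0, 0, 1], [0, 0, 0, 0, 0, 0, 1]])

```text
t: 25.98
ee_pos: [0.5566, 0.3014, 0.1707]
eef_rot: [0.421, -3.112, 0.001]
force: [0.7, 0.7, -2.0]
grip_width: 0.191
```

```bash
python3 - <<'E'
from h import *
t=camera("top");s=camera("scene");save(s,"s17.pkl");save(t,"t17.pkl")
print(env.get_obs()['force'],env.get_obs()['ee_pos'],env.get_obs()['grip_width'],env.get_obs()['q'])
crop(s,190,150,330,270,5,"s17.png");crop(t,150,190,270,290,6,"t17.png")
x=np.array([-.963,-.268,0]);x/=np.linalg.norm(x);z=np.array([0,0,-1.]);Rb=R.from_matrix(np.c_[x,np.cross(z,x),z])
print(rel([.556,.303,.08],Rb))
E
```

```text
[-0.7394  0.7475 -3.0047] [0.557  0.3015 0.1713] 0.18595930640149624 [ 0.1043  0.737  -0.9736  1.6537  0.6666  1.1177  0.7845]
(array([-0.0003, -0.    , -0.0023]), array([0.0005, 0.0017, 0.0913]))
```

View pics/s17.png

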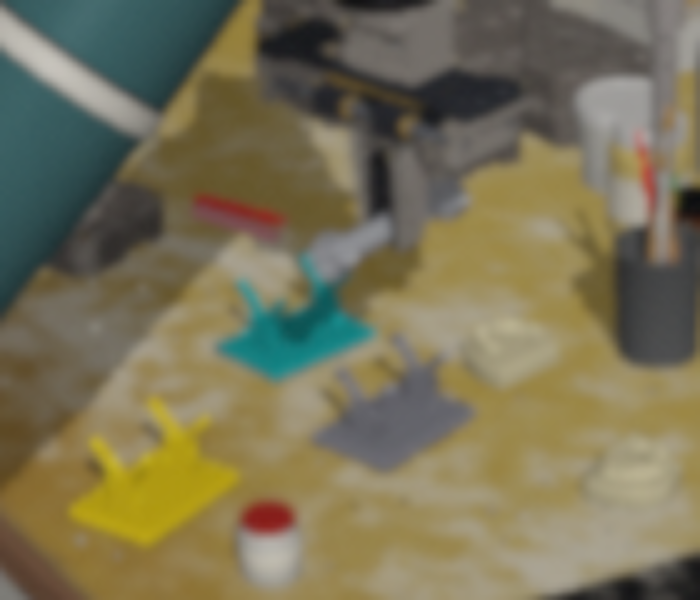

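View pics/t17.png

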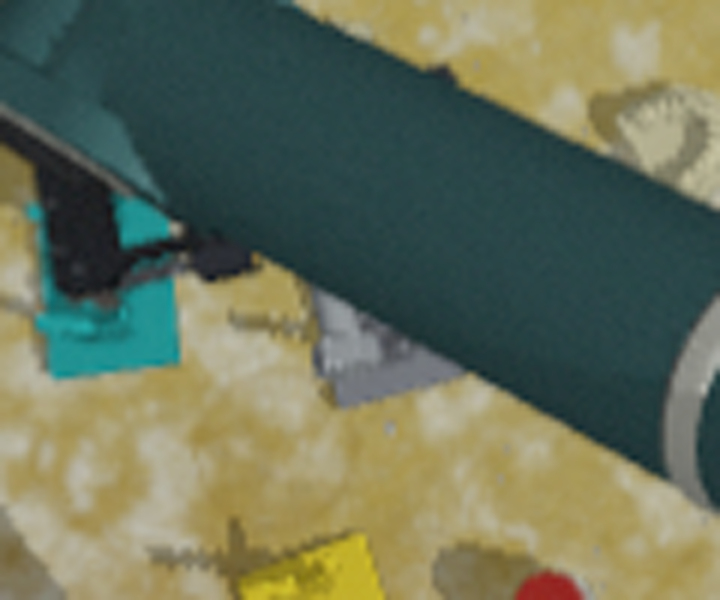

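```bash
python3 - <<'E'
from h import *
s=load("s17.pkl");p=np.array([.557,.3015,.1713])-[0,0,.008];x=np.array([.963,.268,0])
for d in (-.065,-.05,.05,.065):print(d,(proj(s,p+d*x)[0]-[190,150])*5)
E
python3 - <<'E'
from h import *
s=load("s17.pkl");crop(s,245,180,290,210,16,"b17.png")
E
```

```text
-0.065 [325.8895 257.2332]
-0.05 [341.3138 249.2676]
0.05 [439.966  198.4181]
0.065 [454.161  191.1152]
```

View pics/b17.png

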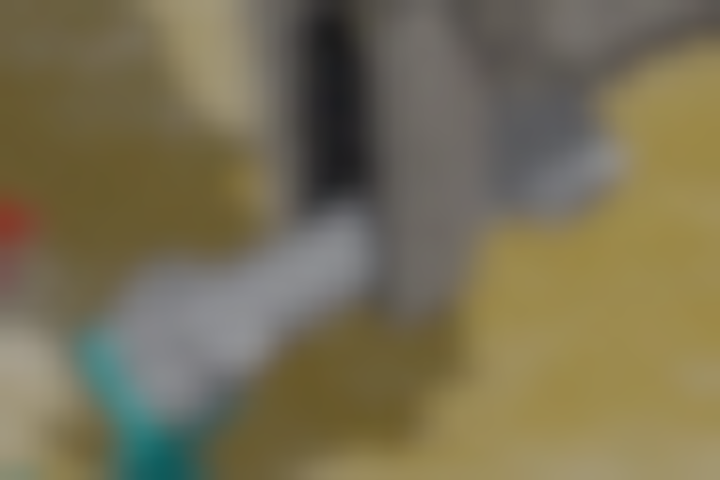

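>>> arm_command(targets=[[0, 0, -0.002, 0, 0.0015, 0.03, 1], [0, 0, -0.002, 0, 0.0015, 0.06, 1], [0, 0, -0.002, 0, 0.0015, 0.085, 1], [0, 0, -0.002, 0, 0.0015, 0.095, 1], [0, 0, -0.002, 0, 0.0015, 0.1, 1], [0, 0, -0.002, 0, 0.0015, 0.1, 1]])

```text
t: 26.82
ee_pos: [0.5567, 0.3047, 0.0719]
eef_rot: [-0.427, 3.112, 0.002]
force: [0.2, -0.4, -2.1]
grip_width: 0.183
```

```bash
python3 - <<'E'
from h import *
s=camera("scene");save(s,"s18.pkl")
o=env.get_obs();print(o['force'],o['moment'],o['ee_pos'],o['grip_width'])
crop(s,225,185,305,255,9,"s18.png")
E
```

```text
[-0.0625 -0.5921 -1.9773] [ 0.1309 -0.1603 -0.0133] [0.5568 0.3048 0.0722] 0.1846350119610875
```

View pics/s18.png

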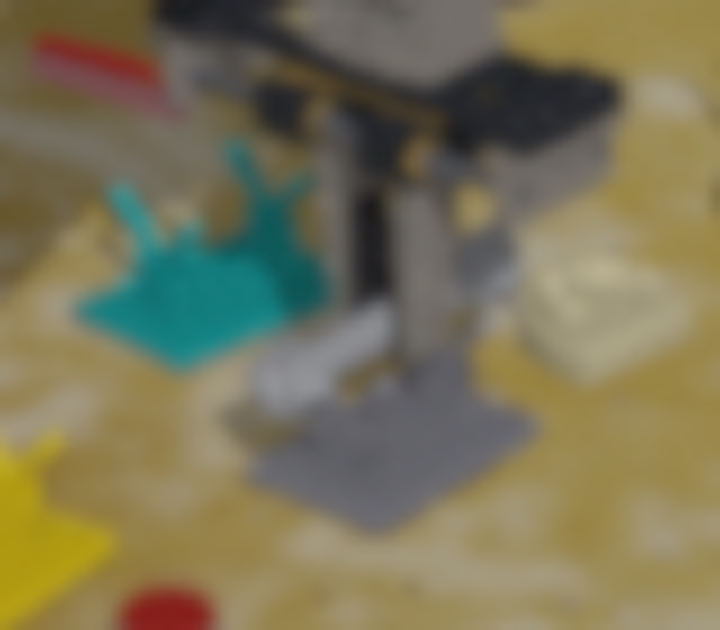

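>>> arm_command(targets=[[0, 0, 0, 0, 0, 0.005, 1], [0, 0, 0, 0, 0, 0.009, 1], [0, 0, 0, 0, 0, 0.012, 1], [0, 0, 0, 0, 0, 0.012, 1]])

```text
t: 27.38
ee_pos: [0.5564, 0.3049, 0.0595]
eef_rot: [-0.428, 3.112, 0.003]
force: [0.5, 0.7, -1.6]
grip_width: 0.186
```

```bash
python3 - <<'E'
from h import *
o=env.get_obs();print(o['force'],o['moment'],o['ee_pos'],o['grip_width'])
E
```

```text
[ 0.5217  0.6777 -1.5663] [ 0.2438 -0.0897  0.0212] [0.5564 0.3049 0.0595] 0.18578312659832938
```

>>> arm_command(targets=[[0, 0, 0, 0, 0, 0.001, 1], [0, 0, 0, 0, 0, 0.002, 1], [0, 0, 0, 0, 0, 0.003, 1], [0, 0, 0, 0, 0, 0.003, 1]])

```text
t: 27.88
ee_pos: [0.5564, 0.3059, 0.058]
eef_rot: [-0.429, 3.111, 0.004]
force: [-2.3, 0.9, 8.2]
grip_width: 0.185
```

```bash
python3 - <<'E'
from h import *
o=env.get_obs();print(o['force'],o['moment'],o['ee_pos'],o['grip_width'])
E
```

```text
[-2.325   0.89    8.2369] [0.294  0.3992 0.0189] [0.5564 0.3059 0.058 ] 0.18534979779342278
```

>>> arm_command(targets=[[0, 0, 0, 0, 0, 0.0005, 1], [0, 0, 0, 0, 0, 0.0005, 1]])

```text
t: 28.12
ee_pos: [0.5565, 0.3059, 0.058]
eef_rot: [-0.429, 3.11, 0.004]
force: [-2.9, -0.2, 11.6]
grip_width: 0.185
```

```bash
python3 - <<'E'
from h import *
s=camera("scene")
o=env.get_obs();print(o['force'],o['moment'],o['ee_pos'],o['grip_width'])
crop(s,225,185,305,255,9,"s19.png")
seat=np.array([.556,.303,.05]);x=np.array([.963,.268,0])
for d in (-.065,-.0575,.0575,.065):print(d,(proj(s,seat+d*x)[0]-[225,185])*9)
E
```

```text
[-2.2805  0.7143 11.9734] [0.0783 0.5284 0.1089] [0.5565 0.3059 0.058 ] 0.18470351045470973
-0.065 [279.5991 416.2362]
-0.0575 [293.0644 408.5355]
0.0575 [490.9533 295.4977]
0.065 [503.3196 288.4421]
```

View pics/s19.png

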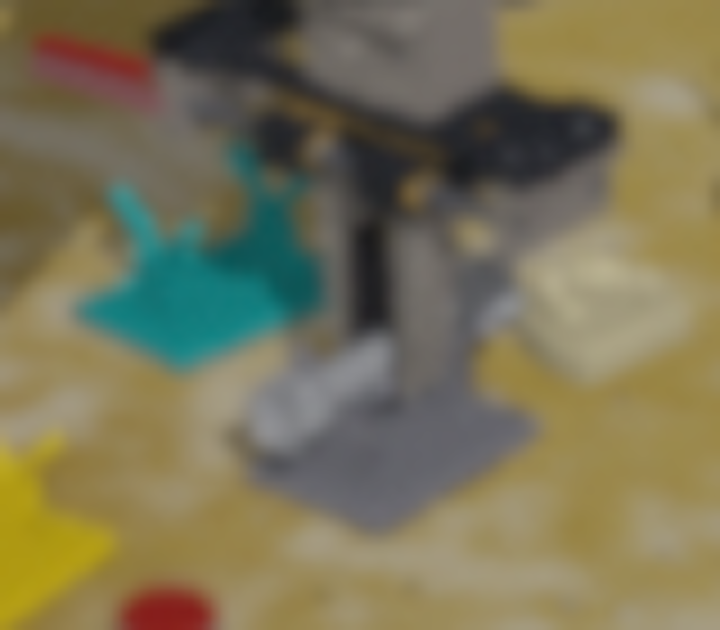

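>>> arm_command(targets=[[0, 0, 0, 0, 0, -0.0005, 1], [0, 0, 0, 0, 0, -0.0005, 0.5], [0, 0, 0, 0, 0, -0.0005, 0.3], [0, 0, 0, 0, 0, -0.0005, 0], [0, 0, 0, 0, 0, -0.0005, -0.2], [0, 0, 0, 0, 0, -0.0005, -0.2], [0, 0, 0, 0, 0, -0.0005, -0.2]])

```text
t: 29.05
ee_pos: [0.5564, 0.3044, 0.0564]
eef_rot: [0.428, -3.112, -0.001]
force: [0.4, -0.1, 0.1]
grip_width: 0.601
```

```bash
python3 - <<'E'
from h import *
s=camera("scene")
o=env.get_obs();print(o['force'],o['moment'],o['ee_pos'],o['grip_width'])
crop(s,225,185,305,255,9,"s20.png")
E
```

```text
[ 0.0789 -0.5556  0.2501] [ 0.0848 -0.1265  0.0257] [0.5564 0.3044 0.0564] 0.5989866423606104
```

View pics/s20.png

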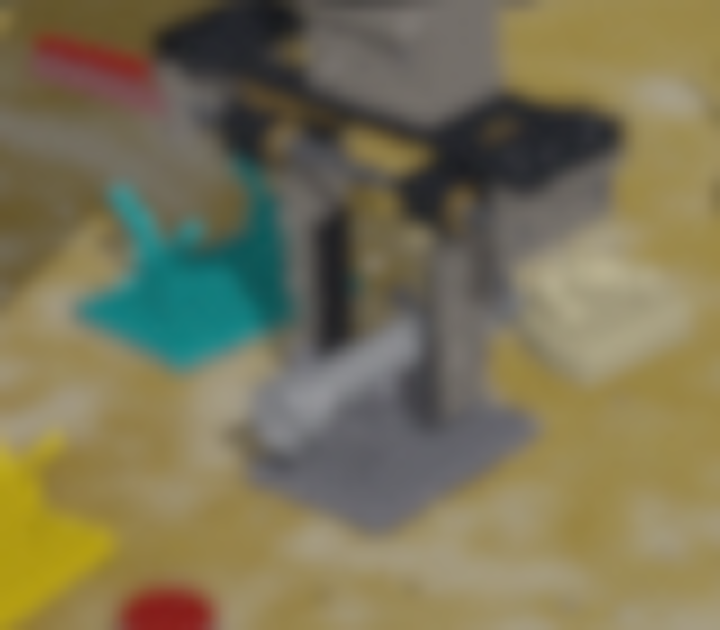

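Bolt stays in place. Retreat straight up and then back toward the base side.

>>> arm_command(targets=[[0, 0, 0, 0, 0, -0.015, -0.2], [0, 0, 0, 0, 0, -0.05, -0.2], [0, 0, 0, 0, 0, -0.1, -0.2], [0, 0, 0, 0, 0, -0.16, -0.2], [0, 0, 0, 0, 0, -0.22, -0.2], [0, 0, 0, 0.05, 0.03, -0.26, -0.2], [0, 0, 0, 0.08, 0.08, -0.28, -0.2], [0, 0, 0, 0.1, 0.14, -0.28, -0.2], [0, 0, 0, 0.1, 0.2, -0.28, -0.2], [0, 0, 0, 0.1, 0.2, -0.28, -0.2], [0, 0, 0, 0.1, 0.2, -0.28, -0.2]])

```text
t: 30.48
ee_pos: [0.4059, 0.4698, 0.3371]
eef_rot: [-0.429, 3.112, 0.001]
force: [0.8, 0.3, -0.4]
grip_width: 0.6
```

```bash
python3 - <<'E'
from h import *
s=camera("scene");t=camera("top")
o=env.get_obs();print(o['force'],o['ee_pos'],o['qd'])
crop(s,200,170,320,270,6,"s21.png");crop(t,130,180,450,330,2.5,"t21.png");crop(s,300,220,460,390,3.5,"s22.png")
E
```

```text
[ 0.8106 -0.7892 -0.6572] [0.4075 0.4683 0.3368] [ 0.016   0.0019  0.0011  0.001   0.0008 -0.0029 -0.0013]
```

View pics/s21.png

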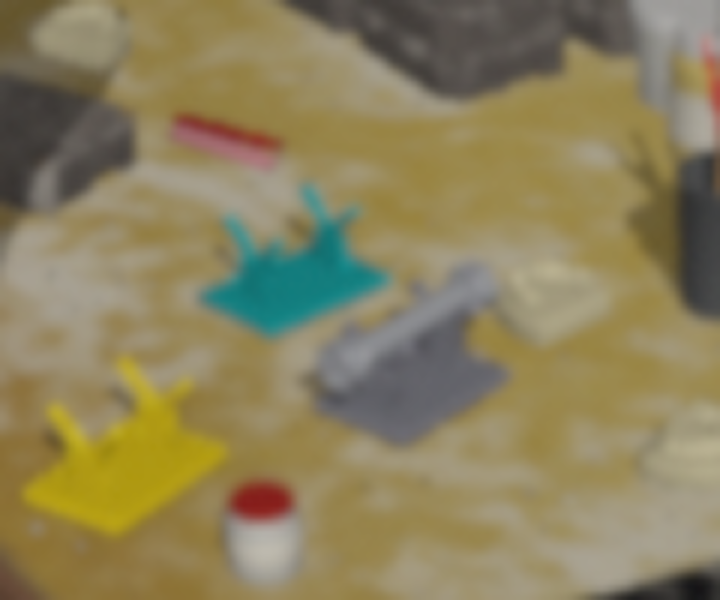

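View pics/t21.png

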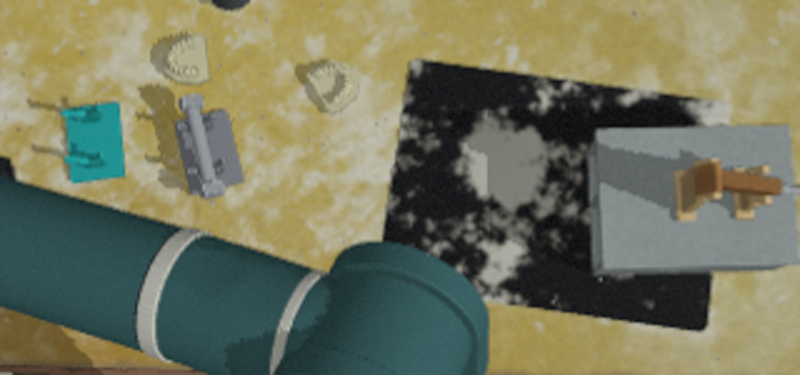

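View pics/s22.png

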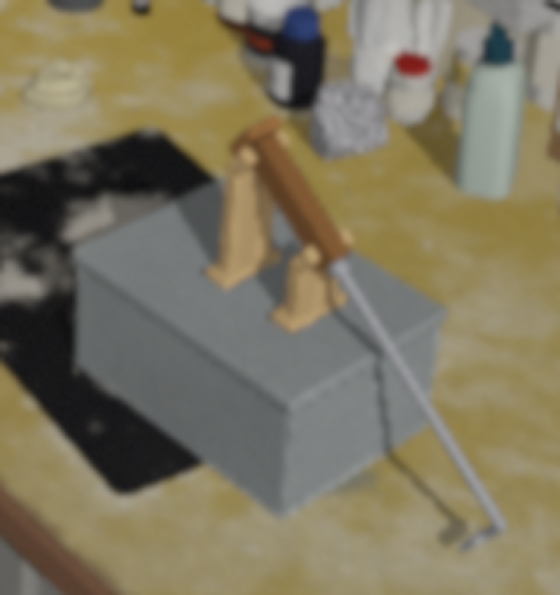

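```bash
python3 - <<'E'
from h import *
t=camera("top");c=onz(t,np.array([[190,97],[213,194]])/2.5+[130,180],.05);d=c[0]-c[1]
print(c,c.mean(0),np.linalg.norm(d),np.arctan2(d[1],d[0]))
print(env.close_job())
E
```

```text
[[0.617  0.3217 0.05  ]
 [0.4941 0.2848 0.05  ]] [0.5556 0.3032 0.05  ] 0.12829287922370114 0.2916037014296608
the job is handed in; nothing more can be done
None
```

The job is done and handed in at about 30.5 s of the 72 s allowed; `close_job()` gives no verdict, so I don't have the official result.

**What I did:** I took the hook from its rest and passed it over the bolt to the back of the bay. I lowered the foot behind the bolt's far end and drew it out onto the mat, about 150 mm past the mouth. The fingers never touched the bolt while it was inside. I then hung the hook back in its rest, gripped the bolt by its shank and laid it in the grey cradle. I pressed it in with about 10 N before letting go and moved the arm clear.

**Last checks:**
- **Bolt:** its middle measures (0.556, 0.303) m against a cradle seat of (0.556, 0.303) m. It lies at about 0.29 rad against 0.27 to 0.29 measured for the groove, within the 0.08 rad allowed. These are camera figures, good to about 2 mm.
- **Hook:** right after I let go of it, the scene view showed it at the same pixels as before I picked it up. A later view shows it still hanging in both saddles.
- **Casts and jar:** they look unmoved by eye in the last pictures; I did not measure them. The arm hid the jar in the last top view.

**Disagreement:** I measured the unit at 164 to 167 mm wide instead of the 160 mm given, so I was unsure by about 3 mm of where the bay's centre line lay. I saw no sign of contact with the bay.

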